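Build up a stepped gearbox shaft in its bench stand

TASK

Build up the upright gearbox shaft in the bench stand. From the bottom: the brass synchro ring over the cone on the shaft's big helical wheel, then the dog gear, then the brass distance sleeve, flange down, then the small open ball bearing, each lowered fully home before the next and let go. The sleeve is draining on the peg of a light stand, so draw it straight up without tipping the stand over, and leave the black-sealed bearing and all other parts where they lie.

Things in the scene. Friction and masses are not known exactly. Their poses are not given: they have to be found in the camera images.
- shaft_stand: Target: fixed stand, grey round foot 110 mm wide, steel shaft upright on its axis. Origin: centre of the foot's underside. Heights (mm): the shaft's helical wheel (77 wide) 40-67; on it the ring's cone, diameter 48 at 69 to 41 at 76; seats, bevelled at the top: dog gear's diameter 30 to 94, sleeve's 21 to 124, bearing's 18 to 145; taper to the tip at 160. Parts go on over the tip.
- baulk_ring: Thin brass synchro (baulk) ring lying flat: bore 50 mm, 57 mm outside diameter, 7.5 mm high, with three small lugs that stand out to 33 mm from the centre at -90, 30 and 150 degrees from its x axis (none along the x axis). Loose, 60 g. Origin: centre of its underside. Home: underside 67 mm above the shaft stand's origin, on the wheel's face.
- dog_gear: Dark steel toothed dog gear lying flat: 53 mm over the teeth, bore 33 mm, 21 mm high. Loose, 0.21 kg. Origin: centre of its underside, z up. Home: underside 76 mm above the shaft stand's origin, on the cone's top.
- sleeve: Brass-coloured distance sleeve: a tube of 30 mm outside diameter, bore 24 mm, 30 mm long overall, with a flange 42 mm across and 6 mm high at its lower end; standing flange down on the peg of the drip stand, and fitted flange down. Loose, 90 g. Origin: centre of its lower end. Home: lower end 97 mm above the shaft stand's origin, on the dog gear.
- drip_stand: Light loose white plastic drip stand, 70 g, easily tipped: round foot 86 mm across, 6 to 8 mm high, with an upright peg of 20 mm diameter that reaches 55 mm up. The sleeve rests round the peg on a ledge 12 mm above the stand's underside. Origin: centre of its underside, z up along the peg.
- ball_bearing: Open ball bearing lying flat, steel with the yellow cage showing between its rings: 45 mm outside diameter, bore 21 mm, 14 mm high. Loose, 0.19 kg. Origin: centre of its underside, z up. Home: underside 127 mm above the shaft stand's origin, on the sleeve.
- sealed_bearing: Not to be used. Ball bearing with a black seal between its rings, 42 mm outside diameter, 14 mm high, loose, lying flat among the parts. Origin: centre of its underside.
- castle_nut: Bystander: loose steel hexagon nut, 24 mm across flats, 12 mm high. Origin: centre of its underside.
- shift_link: Bystander: loose dark steel shift link with two round ends, lying flat, 19 x 78 x 11 mm, long along its own y axis. Origin: centre of its underside.
Mind the look-alikes: they are no part of the job. There is more than one size of the baulk_ring; the one meant has the size given above.

How it is judged:
By the outcome, as a careful person would: the job done as asked, in the order asked, and still so for the second after the job is handed in, with the robot touching nothing.
It also fails if it takes over 109 s, if anything falls off the work surface, if the arm or the gripper's body presses on something with over 40 N, if the wrist force passes 120 N, or if a joint passes its speed limit or range.

ROBOT

A 6-joint arm with a two-finger parallel gripper is mounted at the origin on a cart in front of the work surface, level with it; the furniture and walls round the work are solid. World frame = base frame: x ahead of the robot, y to its left, z up, the work surface at z = 0. Lengths are in mm, angles in rad, forces in N, time in s.
With the tool pointing down it reaches from about 275 to 1000 mm from the base axis. Payload 8.4 kg.
Tool frame: the origin (TCP) lies on the mounting face of the last link; the fingertips stand 173 mm ahead of it and the grasp point (between the pads) lies 155 mm ahead of it; z points along the fingers, y is the direction in which the jaws open and shut (so a half turn about z gives the same grasp; the last joint's range is limited). The gripper opens to 85 mm and grips with 20 to 120 N. Pads are 22 mm wide; open, the fingers measure 114 mm over their backs; the gripper's body (76 mm by 85 mm) begins 54 mm behind the grasp point. The pads swing forward as they close: fully open they stand 13 mm farther back than shut.
Start: joints at [-1.314, 0.353, 1.633, -0, 1.155, -0.002], TCP at [159.949, -604.19, 404.681] pointing down, gripper open.
Joint ranges: [-2.63, 2.63], [-0.92, 2.1], [0.06, 2.66], [-1.3, 4.44], [0, 2.69], [-3.02, 3.02]. Speed limits (rad/s): [2.22, 2.22, 2.79, 3.14, 3.14, 3.14].

INTERFACE

Orientations are given as [roll, pitch, yaw] about the fixed x, y, z axes, in that order (R = Rz(yaw) Ry(pitch) Rx(roll)).
In Python, from rig import r, grab_frame, spotter gives the robot as it stands.
- The arm moves only by the tool apply_moves, never from a script. Its argument "motion" is text: rows parted by semicolons, each of 5 numbers parted by spaces: the opening, from -1 (shut) to 1 (fully open), then the shift along the tool's x, y, z as a fraction of full scale, then the turn about the tool's z as a fraction of full scale. In form: hand x y z twist; .... A call has 1 to 20 rows; each row is the pose to reach, as a shift and turn from the pose commanded when the call began, along the tool's axes at that moment, turning the shorter way round; what a row does not reach only later rows make up. Full scale, the value 1, is 1 m for a shift and pi rad for a turn. A row lasts 1/12 s, in which the tool goes at most 41.7 mm and 7.16 degrees, less where a joint would pass 70% of its speed; a pose out of reach is approached as far as the arm can. A call with a number of a shift or a turn outside -1 to 1 is refused whole. A call with a gripper value outside its range is refused whole. The fingers move at their own pace and stop on an object; "squeeze" is the grip in N (left out, the last holds). Time passes only in rows, so rows that repeat a pose let the fingers close. It gives the time, the measured TCP pose, the force and the opening at its end, in the units of the state.
- r.sense(): the state, without advancing time (a new reading comes with each control period).
- grab_frame(name): name is "scene" or "top" or "wrist"; returns a dict with "img" (400x640x3 uint8, red, green, blue), "fx", "fy", "cx", "cy" (pixels), "R" (3x3) and "t" (3): a world point X has camera coordinates R X + t. Camera axes: x right, y down, z forward; pixel columns grow to the right and rows downward; lengths in mm; the calibration is good to about 2 mm. A picture is of the moment at which its call begins. There is no depth.
- r.sign_off(): hands the job in, once; it reports no verdict.
Trained networks look in the newest picture that a camera, given by its name, has taken for a name from the list of things; names that differ only in an ending like _2 or _b are one class to them, and where a whole thing is asked for, a point or a joint stands for the part that bears it (a point fixed in the world has none). Each returns a list of dicts, best first, with "conf" (0 to 1); they miss things now and then, are a little off and sometimes report something else, mostly with a low value. They report only what shows in the picture. A call takes as long as a camera call. They do not tell look-alikes from the thing itself.
- spotter.boxes_of(query, camera): "point" ([x, y, z] in mm, in world coordinates, good to about 4 mm: the middle of the surface that is visible of it).
- spotter.place_of(query, camera): "point" ([x, y, z] in mm, in world coordinates, good to about 4 mm: a listed point, or the origin of a listed thing).
The state is a dict: "clock": time; "qpos": joint angles; "qvel": joint speeds; "joint_efforts": joint torques, N m; "eef_pos": TCP position; "tcp_rot": TCP orientation; "contact_force": force on the tool from outside, world axes, zero at the start; "wrist_torque": the same for the moment, N m; "opening": opening from 0.0 (shut) to 1.0 (fully open).
Only numpy, scipy, OpenCV 4.12 (cv2) and the standard library are available. Lean on these libraries where they do the work, as an engineer would, in place of code of your own. Each camera call takes 0.05 s, during which the arm holds its last target.

## Working session

There is one attempt and no reset: what is moved stays moved. The work goes in short steps, Python scripts to look and compute and a tool call to move; the robot and the scene stay as the last step left them, time stands still between calls to the robot, and variables do not carry over. Pictures are saved under pics/ and viewed, and the job is handed in when it is done.

Besides the shell and the picture viewer there is one more tool, called after "Emit:" as name(argument=value, ...), one argument or row to a line, values as JSON. apply_moves: Moves the arm, as the interface text tells. Its arguments: {"type":"object","properties":{"motion":{"type":"string"},"squeeze":{"type":"number"}},"required":["motion"]}

```bash
mkdir -p pics; ls
python3 - <<'E'
from rig import r, grab_frame, spotter
import cv2
print(r.sense())
for n in ["scene","top","wrist"]:
    f=grab_frame(n); cv2.imwrite(f"pics/a_{n}.png",f["img"][:,:,::-1]); print(n,f["fx"],f["cx"],f["cy"],f["R"],f["t"])
for q in ["shaft_stand","baulk_ring","dog_gear","sleeve","drip_stand","ball_bearing","sealed_bearing","castle_nut","shift_link"]:
    for c in ["top","scene"]:
        print(q,c,[(([round(float(x)) for x in d["point"]]),round(d["conf"],2)) for d in spotter.place_of(q,c)])
print(r.sense()["clock"])
E
```

```text
pics
{'clock': 0.0, 'qpos': array([-1.31442280e+00,  3.53633525e-01,  1.63414489e+00, -2.15306260e-05,
        1.15523676e+00, -2.42788124e-03]), 'qvel': array([ 0.0009543 ,  0.00011735,  0.00054414,  0.00070534,  0.00046251,
       -0.00035304]), 'joint_efforts': array([ 4.12846930e-03, -6.05237317e+01, -3.42062831e+01,  4.48622186e-04,
        9.34349344e-03, -4.76021057e-06]), 'eef_pos': array([ 159.86843245, -603.95167465,  403.96605583]), 'tcp_rot': array([-3.14017009e+00,  1.62320199e-05,  2.58810129e-01]), 'contact_force': array([ 0.09563128,  0.7615651 , -0.0166465 ]), 'wrist_torque': array([ 0.00240149, -0.03590667,  0.00019679]), 'opening': 1.0000507998258323}
scene 379.4939429241597 320.0856403564782 194.28132778761608 [[ 0.784484   -0.62011321  0.00666761]
 [-0.38750396 -0.49855555 -0.77542443]
 [ 0.4841751   0.60572434 -0.63140518]] [-619.97472198   84.70430319  795.96782499]
top 479.8817533866736 320.56488729574056 198.95125688234342 [[-0.02490333 -0.99902489  0.03645667]
 [-0.99102683  0.01988054 -0.13217633]
 [ 0.13132267 -0.03942117 -0.99055557]] [-338.0315158   529.
[... 575 characters left out ...]
0], 0.78), ([543, -425, 11], 0.7)]
dog_gear scene [([436, -111, -2], 0.69)]
sleeve top [([543, -427, 13], 0.5)]
sleeve scene [([545, -425, 11], 0.68)]
drip_stand top [([542, -423, 4], 0.82)]
drip_stand scene [([545, -430, 0], 0.92), ([610, -143, 3], 0.63)]
ball_bearing top [([544, -266, -2], 0.87)]
ball_bearing scene [([548, -264, 2], 0.75), ([546, -425, 10], 0.47)]
sealed_bearing top [([408, -323, 2], 0.82)]
sealed_bearing scene [([408, -324, 4], 0.65), ([510, -178, 4], 0.29)]
castle_nut top [([510, -176, 4], 0.59)]
castle_nut scene [([510, -181, 3], 0.59)]
shift_link top [([652, -268, 1], 0.77), ([406, -323, 2], 0.48)]
shift_link scene [([657, -272, -2], 0.66), ([548, -266, 3], 0.66)]
1.05
```

View pics/a_top.png

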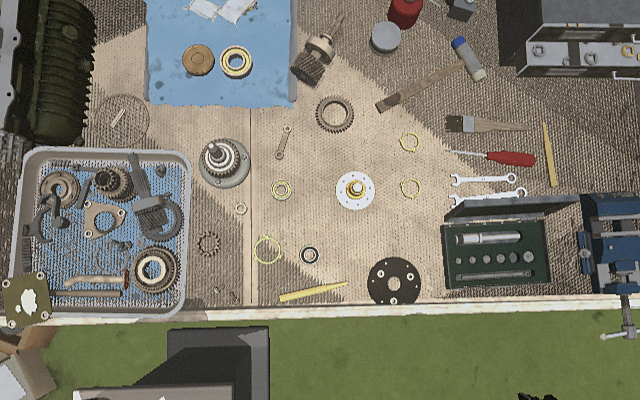

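View pics/a_scene.png

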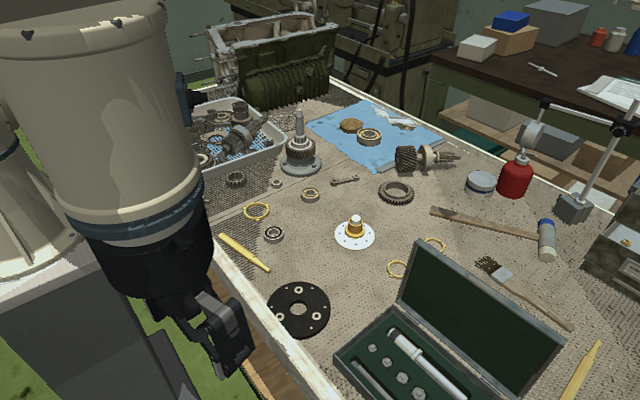

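View pics/a_wrist.png

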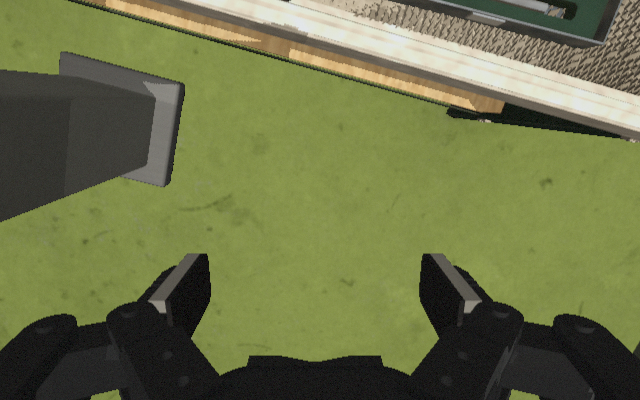

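The top picture shows three candidate rings: A at (267,249), B at (410,188) and C at (409,142). I'll enlarge and measure each one, and also the other parts.

```bash
cat > h.py <<'E'
import numpy as np, cv2
from rig import r, grab_frame, spotter
def ray(f,u,v,z):
    d=np.array([(u-f["cx"])/f["fx"],(v-f["cy"])/f["fy"],1.0]); R=np.array(f["R"]);t=np.array(f["t"])
    c=-R.T@t; w=R.T@d; return c+w*(z-c[2])/w[2]
def proj(f,X):
    p=np.array(f["R"])@np.array(X,float)+np.array(f["t"]); return np.array([f["fx"]*p[0]/p[2]+f["cx"],f["fy"]*p[1]/p[2]+f["cy"]])
def rect(f,cx,cy,z,half=60,n=480):
    """metric top-view patch: world x up, y left; n px for 2*half mm"""
    src=np.float32([proj(f,[cx+a*half,cy+b*half,z]) for a,b in ((1,1),(1,-1),(-1,-1),(-1,1))])
    dst=np.float32([[0,0],[n,0],[n,n],[0,n]])
    return cv2.warpPerspective(np.ascontiguousarray(f["img"][:,:,::-1]),cv2.getPerspectiveTransform(src,dst),(n,n),flags=cv2.INTER_CUBIC)
E
python3 - <<'E'
from h import *
f=grab_frame("top")
L=[]
for n,(u,v) in dict(A=(267,249),B=(410,188),C=(409,142)).items():
    p=ray(f,u,v,7); print(n,p.round())
    im=rect(f,p[0],p[1],7.5,50,260)
    for rr in (25,28.5,33): cv2.circle(im,(130,130),int(rr*2.6),(255,0,255),1)
    L.append(im)
cv2.imwrite("pics/rings.png",np.hstack(L))
E
```

```text
A [ 422. -236.    7.]
B [ 546. -545.    7.]
C [ 648. -548.    7.]
```

View pics/rings.png

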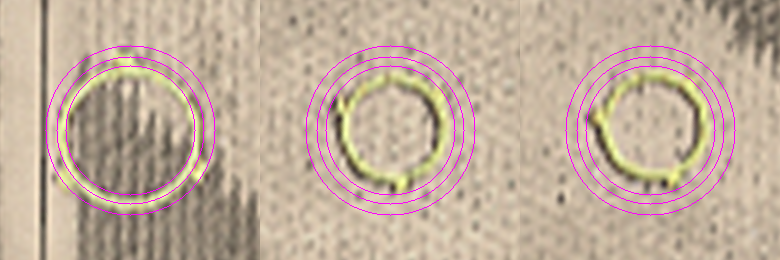

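Ring A at (267,249) fits: it measures 57 mm outside with a 50 mm bore, while B and C are only about 42 mm. Next I'll check the gear, bearing, drip stand and shaft at scale.

Run:
```python
from h import *
f=grab_frame("top")
L=[]
for n,(x,y,z,R) in dict(gear=(432,-113,21,(26.5,16.5)),bb=(546,-266,14,(22.5,10.5)),sb=(408,-323,14,(21,)),sl=(544,-426,42,(15,10))).items():
    im=rect(f,x,y,z,35,200)
    for rr in R: cv2.circle(im,(100,100),int(rr*200/70),(255,0,255),1)
    L.append(im)
cv2.imwrite("pics/parts.png",np.hstack(L))
L=[]
for n,(x,y,z,R) in dict(foot=(610,-144,0,(55,)),wheel=(610,-144,67,(38.5,24)),tip=(610,-144,160,(6,9)),drip=(544,-426,6,(43,))).items():
    im=rect(f,x,y,z,65,200)
    for rr in R: cv2.circle(im,(100,100),int(rr*200/130),(255,0,255),1)
    L.append(im)
cv2.imwrite("pics/shaft.png",np.hstack(L))
cv2.imwrite("pics/parts.png",np.vstack([cv2.imread("pics/parts.png"),np.hstack(L)]))
```

```text
(no output)
```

View pics/parts.png

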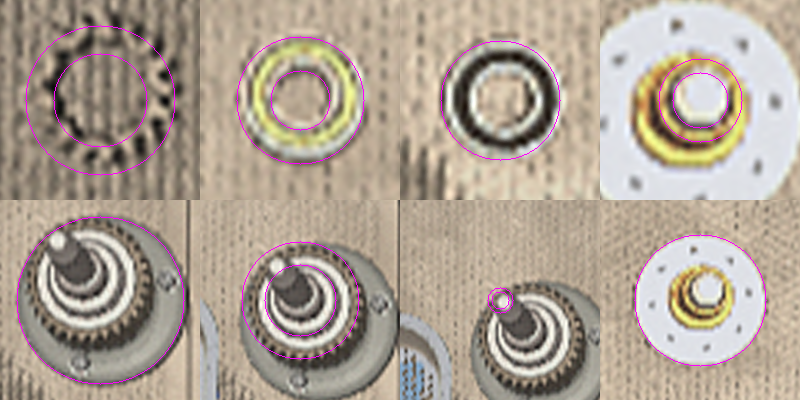

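```bash
cat >> h.py <<'E'
def st():
    s=r.sense(); p=np.array(s["eef_pos"]); a=s["tcp_rot"]; return s,p,float(a[2])
def mv(x,y,z,yaw=None):
    s,p,ya=st(); d=np.array([x,y,z])-p; c,sn=np.cos(ya),np.sin(ya)
    tx=d[0]*c+d[1]*sn; ty=d[0]*sn-d[1]*c; tz=-d[2]
    tw=0 if yaw is None else -(((yaw-ya+np.pi)%(2*np.pi))-np.pi)/np.pi
    n=np.linalg.norm(d)/41.7
    print("x %.4f y %.4f z %.4f tw %.4f rows>=%.1f rot %.1f"%(tx/1000,ty/1000,tz/1000,tw,n,abs(tw)*180/7.16))
def show():
    s,p,ya=st(); print("t %.2f"%s["clock"],p.round(1),"yaw %.3f"%ya,"F",np.array(s["contact_force"]).round(1),"open %.3f"%s["opening"],"q6 %.2f"%s["qpos"][5])
def pic(name,fn,crop=None,k=1):
    f=grab_frame(name); im=f["img"][:,:,::-1]
    if crop: im=im[crop[1]:crop[3],crop[0]:crop[2]]
    if k!=1: im=cv2.resize(im,None,fx=k,fy=k,interpolation=cv2.INTER_CUBIC)
    cv2.imwrite("pics/"+fn,im); return f
def intool(X):
    s,p,ya=st(); d=np.array(X)-p; c,sn=np.cos(ya),np.sin(ya)
    return np.array([d[0]*c+d[1]*sn,d[0]*sn-d[1]*c,-d[2]])
E
python3 - <<'E'
from h import *
f=grab_frame("wrist"); R=np.array(f["R"]); c=-R.T@np.array(f["t"])
print("cam in tool",intool(c)); s,p,ya=st()
print("axis fwd in tool",intool(p+R[2]),"right",intool(p+R[0]))
# tip: pixel ~ inner tip corners at (208,255) & (423,255): depth with y=+-42.5
for u in (208,423,190,440): pass
print("tip z from TCP:", [ (173-d) for d in (0,13)], [proj(f, p+np.array([0,0,-(z)])) for z in (160,173)])
show()
mv(422,-236,330,1.10)
E
```

```text
cam in tool [69.18791887 -0.54872338 31.58703772]
axis fwd in tool [-2.68401570e-01  4.79133659e-04  9.63306996e-01] right [ 4.58309355e-04  9.99999827e-01 -3.69687574e-04]
tip z from TCP: [173, 160] [array([315.71709684, 277.555338  ]), array([315.6121012 , 263.16766486])]
t 1.20 [ 159.9 -604.2  404.7] yaw 0.259 F [ 0.3 -0.6  0.2] open 0.995 q6 -0.00
x 0.3476 y -0.2889 z 0.0747 tw -0.2678 rows>=11.0 rot 6.7
```

Emit:
apply_moves(
  motion="0.6 0.3476 -0.2889 0.075 -0.268;0.6 0.3476 -0.2889 0.075 -0.268;0.6 0.3476 -0.2889 0.075 -0.268;0.6 0.3476 -0.2889 0.075 -0.268;0.6 0.3476 -0.2889 0.075 -0.268;0.6 0.3476 -0.2889 0.075 -0.268;0.6 0.3476 -0.2889 0.075 -0.268;0.6 0.3476 -0.2889 0.075 -0.268;0.6 0.3476 -0.2889 0.075 -0.268;0.6 0.3476 -0.2889 0.075 -0.268;0.6 0.3476 -0.2889 0.075 -0.268;0.6 0.3476 -0.2889 0.075 -0.268;0.6 0.3476 -0.2889 0.075 -0.268;0.6 0.3476 -0.2889 0.075 -0.268",
)

```text
clock: 2.37
eef_pos: [422.1, -235.9, 329.8]
tcp_rot: [-3.142, 0.0, 1.102]
contact_force: [0.3, -0.1, 0.7]
opening: 0.799
```

Run:
```python
from h import *
show(); f=pic("wrist","b1.png"); show()
im=rect(f,422,-236,7.5,50,500)
for rr in (25,28.5,33): cv2.circle(im,(250,250),int(rr*5),(255,0,255),1)
cv2.imwrite("pics/b1r.png",im)
```

```text
t 2.37 [ 422.1 -235.9  329.8] yaw 1.102 F [ 0.3 -0.1  0.7] open 0.799 q6 -0.04
t 2.42 [ 421.8 -236.6  329.9] yaw 1.101 F [ 1.  -1.   0.7] open 0.803 q6 -0.04
```

View pics/b1.png

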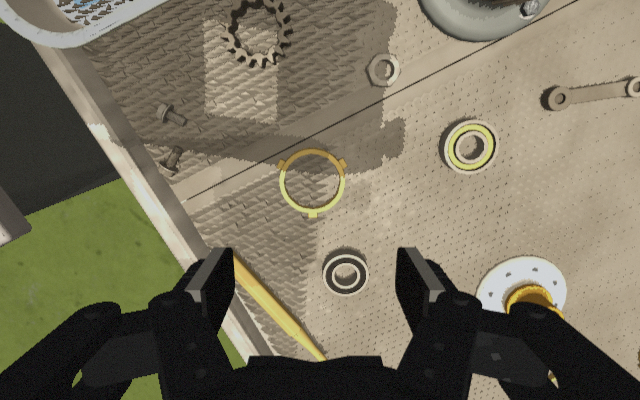

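View pics/b1r.png

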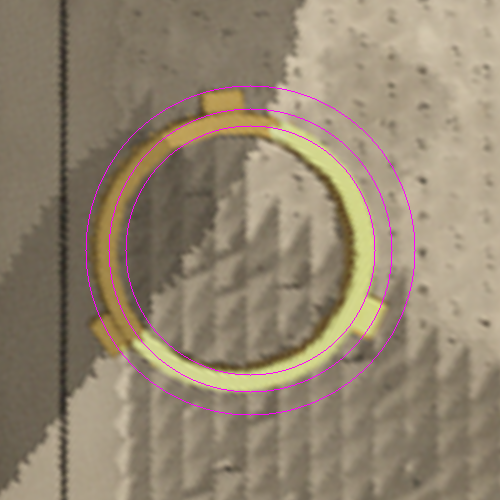

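The wrist view shows ring A centred at pixel (312,182), which is about (422,-232.5) in the world. One lug points straight down the image, so the jaw axis lies between the lugs. Descending to grip it.

Run:
```python
from h import *
mv(422,-232.6,171.5,1.10)
```

```text
x 0.0036 y -0.0016 z 0.1584 tw 0.0002 rows>=3.8 rot 0.0
```

Emit:
apply_moves(
  motion="0.6 0.0036 -0.0016 0.03 0;0.6 0.0036 -0.0016 0.07 0;0.6 0.0036 -0.0016 0.11 0;0.6 0.0036 -0.0016 0.14 0;0.6 0.0036 -0.0016 0.152 0;0.6 0.0036 -0.0016 0.158 0;0.6 0.0036 -0.0016 0.158 0;0.6 0.0036 -0.0016 0.158 0",
  squeeze=30,
)

```text
clock: 3.08
eef_pos: [422.2, -233.1, 172.3]
tcp_rot: [3.141, 0.0, 1.099]
contact_force: [0.1, -0.3, -0.1]
opening: 0.805
```

Run:
```python
from h import *
show(); f=pic("wrist","b2.png")
```

```text
t 3.08 [ 422.2 -233.1  172.3] yaw 1.099 F [ 0.1 -0.3 -0.1] open 0.805 q6 -0.04
```

View pics/b2.png

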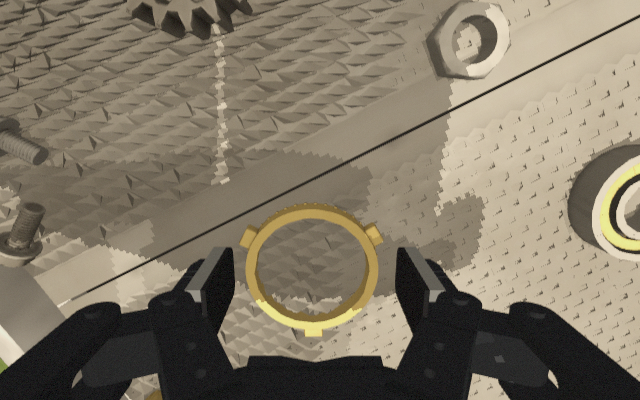

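The ring sits centred between the pads at (312,270), so I'll close on it.

Emit:
apply_moves(
  motion="-0.2 0 0 0 0;-0.2 0 0 0 0;-1 0 0 0 0;-1 0 0 0 0;-1 0 0 0 0;-1 0 0 0 0;-1 0 0 0 0",
  squeeze=30,
)

```text
clock: 3.72
eef_pos: [422.7, -232.5, 173.3]
tcp_rot: [3.139, 0.0, 1.101]
contact_force: [-3.0, -1.6, 7.4]
opening: 0.633
```

Run:
```python
from h import *
show(); f=pic("wrist","b3.png")
```

```text
t 3.72 [ 422.7 -232.5  173.3] yaw 1.101 F [-3.  -1.6  7.4] open 0.633 q6 -0.04
```

View pics/b3.png

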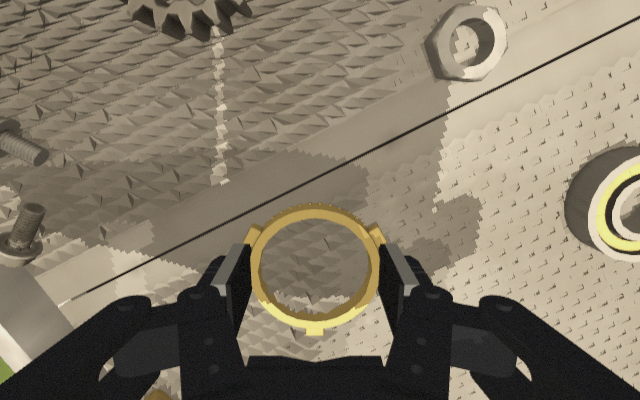

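The jaws hold the ring, but the tips press lightly on the bench (7 N). I'll re-grip 4 mm higher so the ring hangs lower, which matters because the shaft tip limits how far the palm can go down.

Emit:
apply_moves(
  motion="0.5 0 0 0 0;0.5 0 0 -0.002 0;0.5 0 0 -0.005 0;0.5 0 0 -0.005 0;-1 0 0 -0.005 0;-1 0 0 -0.005 0;-1 0 0 -0.005 0;-1 0 0 -0.005 0;-1 0 0 -0.005 0;-1 0 0 -0.005 0",
  squeeze=40,
)

```text
clock: 4.6
eef_pos: [427.9, -235.0, 180.4]
tcp_rot: [3.124, 0.001, 1.101]
contact_force: [10.5, -5.0, 25.7]
opening: -0.001
```

Emit:
apply_moves(
  motion="-1 0 0 -0.01 0;-1 0 0 -0.03 0;-1 0 0 -0.06 0;-1 0 0 -0.06 0",
)

```text
clock: 4.93
eef_pos: [423.4, -232.6, 240.4]
tcp_rot: [3.137, 0.0, 1.101]
contact_force: [1.6, -1.1, 0.1]
opening: 0.004
```

Run:
```python
from h import *
show(); f=pic("wrist","b4.png")
```

```text
t 4.93 [ 423.4 -232.6  240.4] yaw 1.101 F [ 1.6 -1.1  0.1] open 0.004 q6 -0.04
```

View pics/b4.png

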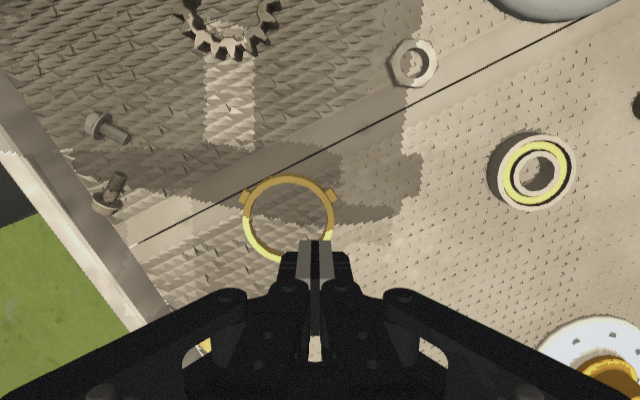

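The jaws rode over the ring's top face: the tips stand only about 166 mm ahead of the TCP at this opening. The ring has shifted to (288,218), so I'll relocate it and go lower.

```bash
cat >> h.py <<'E'
def ringfit(f,cx,cy,z,name,rads,half=50):
    k=500/(2*half); im=rect(f,cx,cy,z,half,500)
    for rr in rads: cv2.circle(im,(250,250),int(rr*k),(255,0,255),1)
    cv2.imwrite("pics/"+name,im)
E
python3 - <<'E'
from h import *
f=grab_frame("wrist")
p=ray(f,288,219,7.5);print(p)
ringfit(f,p[0],p[1],7.5,"b5.png",(25,28.5,33))
E
```

```text
[ 410.32890538 -225.59112883    7.5       ]
```

View pics/b5.png

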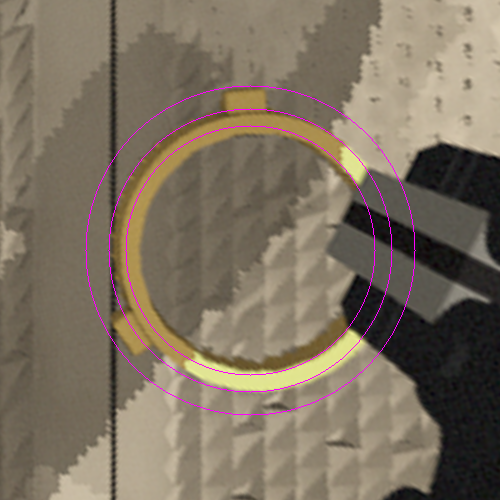

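Run:
```python
from h import *
mv(410.3,-227.2,167.5,1.112)
```

```text
x -0.0011 y -0.0130 z 0.0700 tw -0.0036 rows>=1.7 rot 0.1
```

Emit:
apply_moves(
  motion="0.7 -0.001 -0.013 0 -0.0036;0.7 -0.001 -0.013 0 -0.0036;0.7 -0.001 -0.013 0 -0.0036;0.7 -0.001 -0.013 0 -0.0036;0.7 -0.001 -0.013 0.02 -0.0036;0.7 -0.001 -0.013 0.045 -0.0036;0.7 -0.001 -0.013 0.06 -0.0036;0.7 -0.001 -0.013 0.07 -0.0036;0.7 -0.001 -0.013 0.07 -0.0036",
  squeeze=40,
)

```text
clock: 5.78
eef_pos: [410.2, -227.0, 165.6]
tcp_rot: [-3.139, -0.0, 1.112]
contact_force: [-0.4, 0.1, 0.9]
opening: 0.85
```

Run:
```python
from h import *
show(); f=pic("wrist","b6.png")
```

```text
t 5.78 [ 410.2 -227.   165.6] yaw 1.112 F [-0.4  0.1  0.9] open 0.850 q6 -0.05
```

View pics/b6.png

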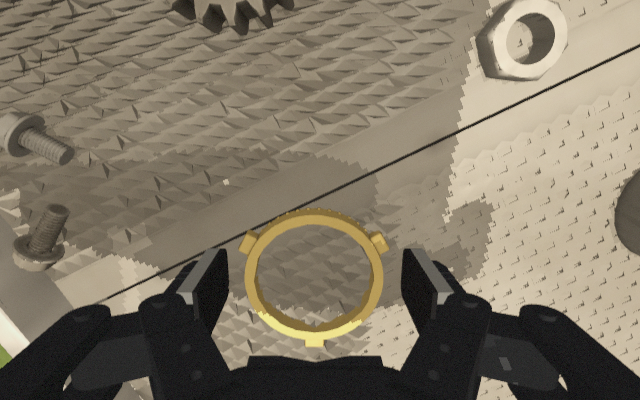

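Emit:
apply_moves(
  motion="0.3 0 0 0 0;0.3 0 0 0 0;0.2 0 0 0 0;0.2 0 0 0 0;0.2 0 0 0 0;0.2 0 0 0 0",
)

```text
clock: 6.33
eef_pos: [411.6, -227.9, 169.4]
tcp_rot: [3.138, 0.0, 1.112]
contact_force: [-5.0, 2.1, 43.1]
opening: 0.644
```

Run:
```python
from h import *
show(); f=pic("wrist","b7.png",(180,180,460,380),2)
```

```text
t 6.33 [ 411.6 -227.9  169.4] yaw 1.112 F [-5.   2.1 43.1] open 0.644 q6 -0.05
```

View pics/b7.png

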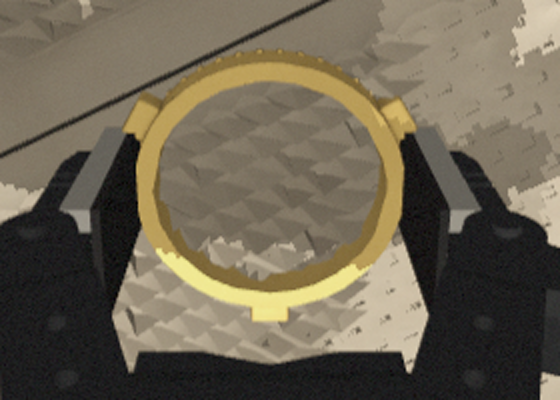

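The tips now press the table at TCP 169.4. I'll relieve that with a small lift while holding, then check.

Emit:
apply_moves(
  motion="-1 0 0 -0.002 0;-1 0 0 -0.003 0;-1 0 0 -0.004 0;-1 0 0 -0.01 0;-1 0 0 -0.02 0;-1 0 0 -0.04 0;-1 0 0 -0.06 0;-1 0 0 -0.06 0",
)

```text
clock: 7.05
eef_pos: [411.3, -227.6, 229.9]
tcp_rot: [3.137, 0.0, 1.112]
contact_force: [2.0, -1.2, -0.3]
opening: 0.632
```

Run:
```python
from h import *
show(); f=pic("wrist","b8.png")
```

```text
t 7.05 [ 411.3 -227.6  229.9] yaw 1.112 F [ 2.  -1.2 -0.3] open 0.632 q6 -0.05
```

View pics/b8.png

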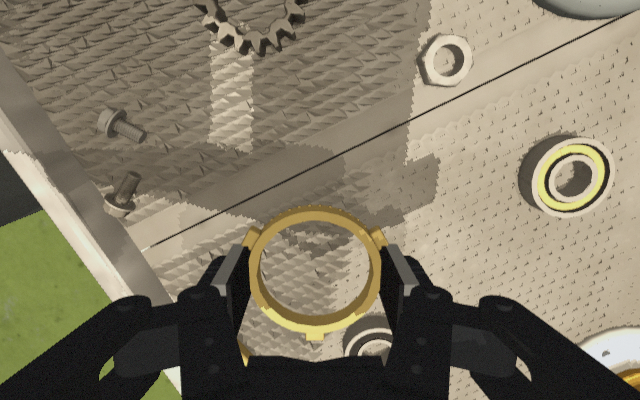

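The ring is held level, with its underside about 169.5 mm below the TCP. Next I'll go to look down on the shaft.

Run:
```python
from h import *
mv(588,-189,400)
```

```text
x 0.1129 y 0.1417 z -0.1714 tw 0.0000 rows>=6.0 rot 0.0
```

Emit:
apply_moves(
  motion="-1 0.01 0.012 -0.03 0;-1 0.03 0.035 -0.065 0;-1 0.05 0.06 -0.1 0;-1 0.07 0.085 -0.13 0;-1 0.09 0.11 -0.16 0;-1 0.105 0.13 -0.171 0;-1 0.113 0.1417 -0.171 0;-1 0.113 0.1417 -0.171 0;-1 0.113 0.1417 -0.171 0",
)

```text
clock: 7.85
eef_pos: [587.4, -188.1, 396.4]
tcp_rot: [-3.14, 0.0, 1.113]
contact_force: [-0.6, 0.2, -0.5]
opening: 0.629
```

Run:
```python
from h import *
show(); f=pic("wrist","c1.png"); show()
ringfit(f,610,-144,160,"c1t.png",(3,6,9,10.5),25)
ringfit(f,610,-144,67,"c1w.png",(38.5,24),50)
cv2.imwrite("pics/c1m.png",cv2.resize(np.hstack([cv2.imread("pics/c1t.png"),cv2.imread("pics/c1w.png")]),(800,400)))
print(spotter.place_of("shaft_stand","wrist"))
```

```text
t 7.85 [ 587.4 -188.1  396.4] yaw 1.113 F [-0.6  0.2 -0.5] open 0.629 q6 0.15
t 7.90 [ 586.5 -188.2  396.1] yaw 1.112 F [ 0.6 -0.  -0.8] open 0.632 q6 0.15
[{'point': [608.8, -145.5, -1.8], 'conf': 0.58}]
```

View pics/c1.png

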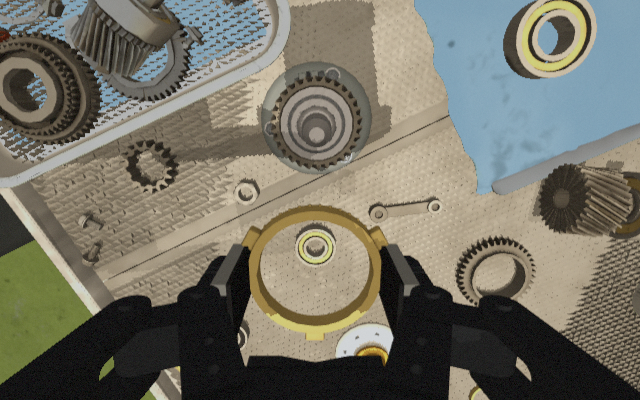

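View pics/c1m.png

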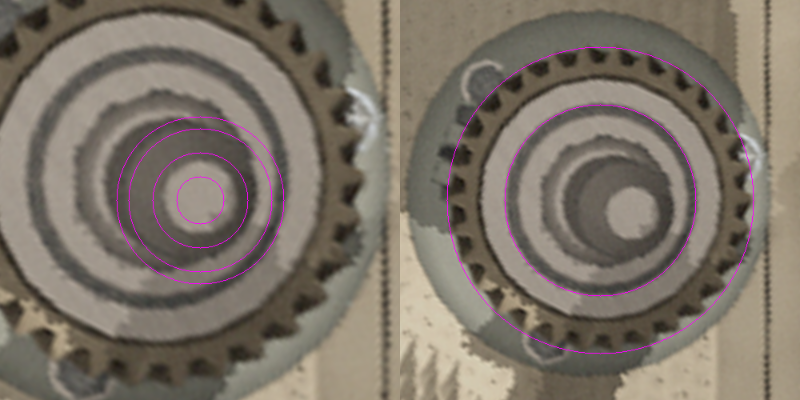

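Run:
```python
from h import *
show()
f=grab_frame("wrist"); s,p,ya=st()
ringfit(f,p[0],p[1],p[2]-162,"c2.png",(25,28.5,33),50)
```

```text
t 7.95 [ 586.2 -188.4  396.1] yaw 1.112 F [-0.6  0.6  0.1] open 0.631 q6 0.15
```

View pics/c2.png

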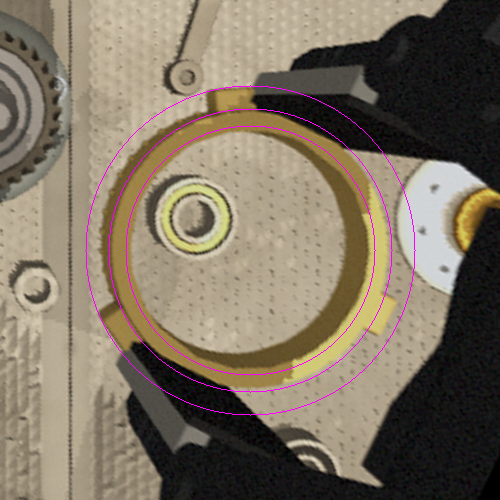

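The shaft axis is at about (610.4,-144), with the tip and the wheel agreeing to within 1 mm. The held ring is centred within 1 mm of the TCP. Moving over it and lowering.

Run:
```python
from h import *
mv(610.2,-144.7,264)
```

```text
x 0.0500 y 0.0022 z 0.1323 tw 0.0000 rows>=3.4 rot 0.0
```

Emit:
apply_moves(
  motion="-1 0.025 0.001 0 0;-1 0.05 0.0022 0 0;-1 0.05 0.0022 0.01 0;-1 0.05 0.0022 0.04 0;-1 0.05 0.0022 0.07 0;-1 0.05 0.0022 0.1 0;-1 0.05 0.0022 0.12 0;-1 0.05 0.0022 0.128 0;-1 0.05 0.0022 0.132 0;-1 0.05 0.0022 0.132 0;-1 0.05 0.0022 0.132 0",
)

```text
clock: 8.92
eef_pos: [611.7, -145.0, 266.8]
tcp_rot: [3.14, -0.0, 1.112]
contact_force: [0.5, -0.9, 0.2]
opening: 0.637
```

Run:
```python
from h import *
show(); f=pic("wrist","c3.png"); pic("scene","c3s.png",(230,90,370,190),5)
```

```text
t 8.92 [ 611.7 -145.   266.8] yaw 1.112 F [ 0.5 -0.9  0.2] open 0.637 q6 0.22
```

View pics/c3.png

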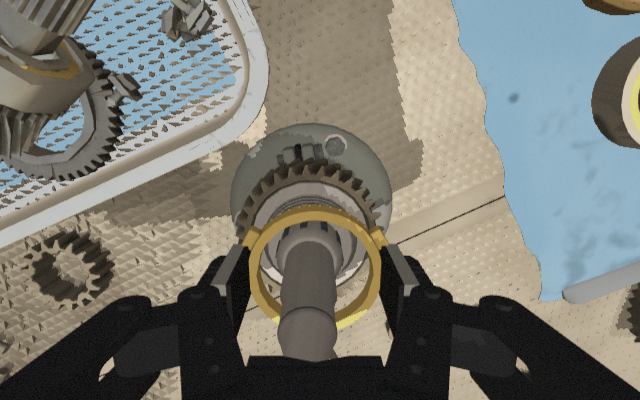

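View pics/c3s.png

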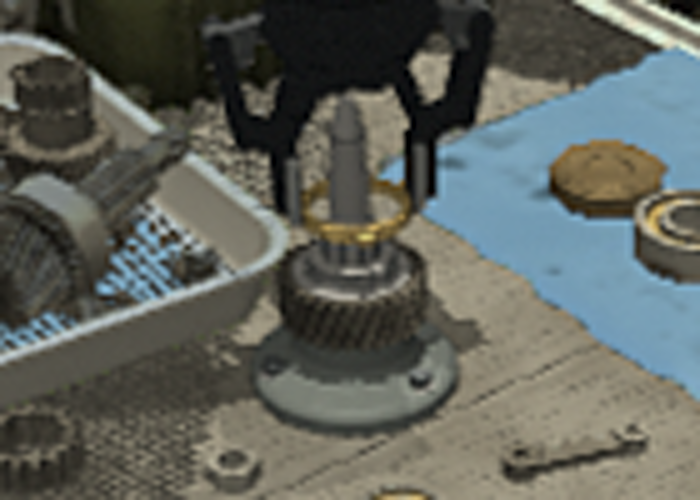

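The ring is round the shaft and well centred. I'll lower in small steps, watching the force.

Emit:
apply_moves(
  motion="-1 0 0 0.001 0;-1 0 0 0.002 0;-1 0 0 0.003 0;-1 0 0 0.003 0",
)

```text
clock: 9.35
eef_pos: [611.4, -144.6, 262.7]
tcp_rot: [3.141, -0.0, 1.112]
contact_force: [-1.1, -0.3, -0.8]
opening: 0.633
```

Emit:
apply_moves(
  motion="-1 0 0 0.001 0;-1 0 0 0.002 0;-1 0 0 0.003 0;-1 0 0 0.003 0",
)

```text
clock: 9.68
eef_pos: [611.5, -144.6, 260.2]
tcp_rot: [3.141, -0.0, 1.112]
contact_force: [-2.0, 1.1, 5.6]
opening: 0.631
```

The palm touches the shaft tip at TCP 260 (5.6 N), as the geometry predicted. The ring therefore has to drop the last ~22 mm round the shaft. I'll back off 1 mm, centre, release, and press it down afterwards if it needs it.

Emit:
apply_moves(
  motion="-1 -0.0005 -0.001 -0.002 0;-1 -0.0005 -0.001 -0.002 0;-1 -0.0005 -0.001 -0.002 0;1 -0.0005 -0.001 -0.002 0;1 -0.0005 -0.001 -0.002 0;1 -0.0005 -0.001 -0.002 0;1 -0.0005 -0.001 -0.002 0;1 -0.0005 -0.001 -0.002 0;1 -0.0005 -0.001 -0.002 0",
)

```text
clock: 10.43
eef_pos: [610.3, -144.6, 261.7]
tcp_rot: [3.142, -0.0, 1.112]
contact_force: [0.1, 0.2, 0.1]
opening: 0.997
```

Run:
```python
from h import *
show(); f=pic("wrist","c4.png"); pic("scene","c4s.png",(230,90,370,190),5)
```

```text
t 10.43 [ 610.3 -144.6  261.7] yaw 1.112 F [0.1 0.2 0.1] open 0.997 q6 0.22
```

View pics/c4.png

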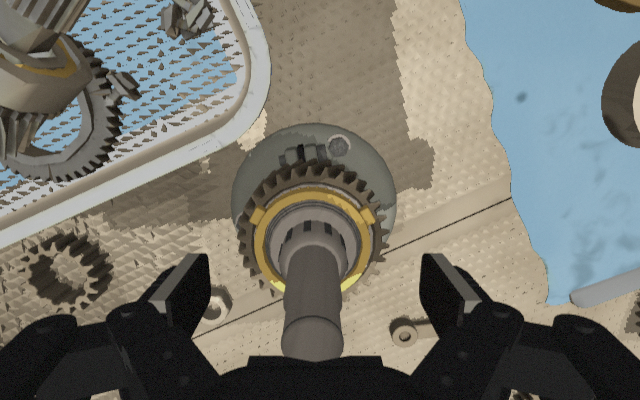

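View pics/c4s.png

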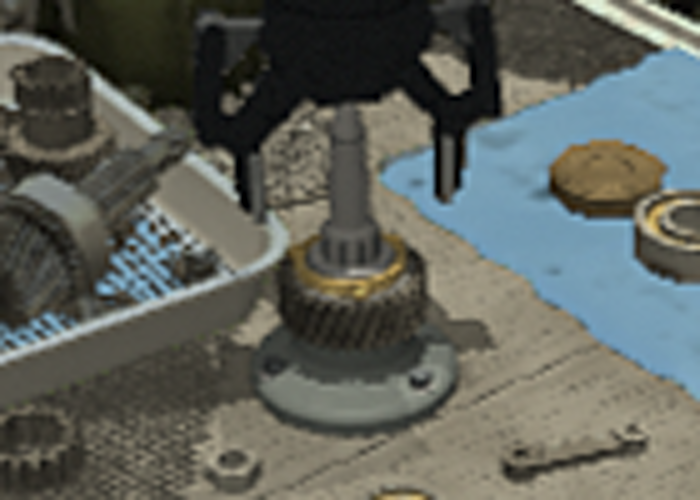

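The ring has dropped over the cone and looks flat. I'll rise, back off along tool x and check it from above.

Emit:
apply_moves(
  motion="1 0 0 -0.03 0;1 0 0 -0.07 0;1 0 0 -0.11 0;1 -0.02 0 -0.13 0;1 -0.05 0 -0.13 0;1 -0.05 0 -0.13 0;1 -0.05 0 -0.13 0",
)

```text
clock: 11.12
eef_pos: [587.6, -190.3, 392.1]
tcp_rot: [3.141, -0.0, 1.11]
contact_force: [-0.1, 0.3, -0.4]
opening: 1.002
```

Run:
```python
from h import *
show(); f=grab_frame("wrist")
ringfit(f,610.4,-144,74.5,"c5.png",(25,28.5,33),50)
a=cv2.imread("pics/c5.png")
ringfit(f,610.4,-144,160,"c5t.png",(3,6,9),25)
cv2.imwrite("pics/c5.png",cv2.resize(np.hstack([a,cv2.imread("pics/c5t.png")]),(800,400)))
# gear in this view
f2=f
for q in ["dog_gear"]: print([(np.round(d["point"],1),d["conf"]) for d in spotter.place_of(q,"wrist")])
```

```text
t 11.12 [ 587.6 -190.3  392.1] yaw 1.110 F [-0.1  0.3 -0.4] open 1.002 q6 0.15
[(array([ 433.9, -114.1,    1.3]), 0.82)]
```

View pics/c5.png

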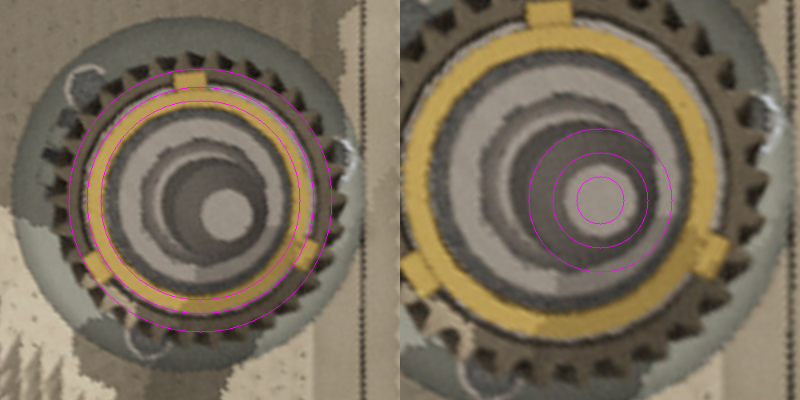

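The ring is home: its outside diameter measures 57.0 mm at z = 74.5 and it is concentric with the cone. The shaft tip is again at (610.4,-144). Now the dog gear, which the top and wrist views both put at about (434,-114).

Run:
```python
from h import *
mv(433.5,-114,330)
```

```text
x -0.0011 y -0.1719 z 0.0612 tw 0.0000 rows>=4.4 rot 0.0
```

Emit:
apply_moves(
  motion="1 0 -0.03 0.01 0;1 0 -0.07 0.02 0;1 0 -0.11 0.04 0;1 0 -0.15 0.06 0;1 0 -0.172 0.061 0;1 -0.001 -0.172 0.061 0;1 -0.001 -0.172 0.061 0;1 -0.001 -0.172 0.061 0",
)

```text
clock: 11.88
eef_pos: [434.5, -114.0, 331.0]
tcp_rot: [3.14, -0.0, 1.113]
contact_force: [0.2, 0.2, 0.8]
opening: 1.002
```

Run:
```python
from h import *
show(); f=pic("wrist","d1.png")
ringfit(f,433.5,-114,21,"d1r.png",(16.5,26.5),35)
```

```text
t 11.88 [ 434.5 -114.   331. ] yaw 1.113 F [0.2 0.2 0.8] open 1.002 q6 0.20
```

View pics/d1.png

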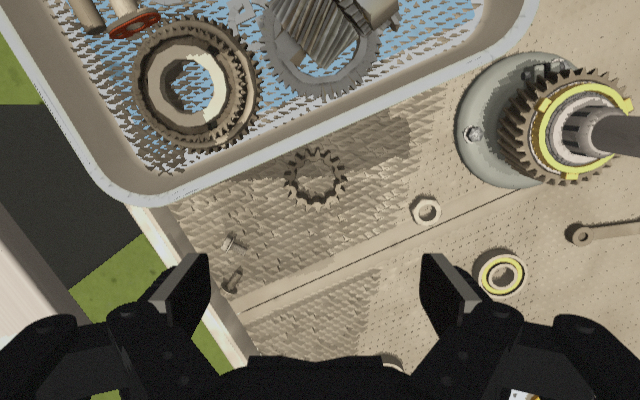

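View pics/d1r.png

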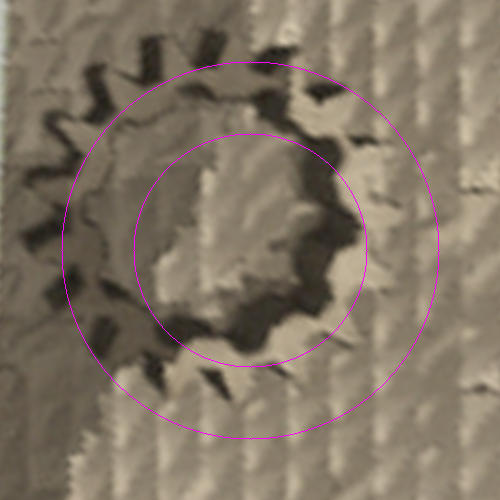

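Run:
```python
from h import *
ft=pic("top","d2t.png",(180,215,240,270),8); fw=pic("wrist","d2w.png",(270,135,360,220),6); fs=pic("scene","d2s.png",(210,160,265,200),8)
for z in (0,10,21): print(z,ray(ft,209,243,z).round(1),ray(fw,316,177,z).round(1),ray(fs,236,179,z).round(1))
```

```text
0 [ 438.1 -113.8    0. ] [ 439.1 -111.3    0. ] [443.9 -98.3   0. ]
10 [ 437.7 -115.7   10. ] [ 440.  -109.4   10. ] [ 438.5 -111.    10. ]
21 [ 437.2 -117.8   21. ] [ 440.9 -107.2   21. ] [ 432.5 -124.9   21. ]
```

View pics/d2t.png

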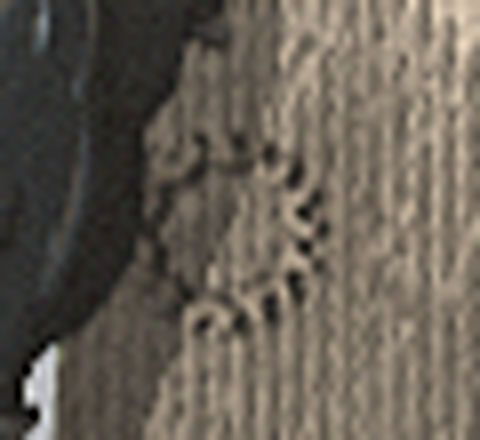

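View pics/d2w.png

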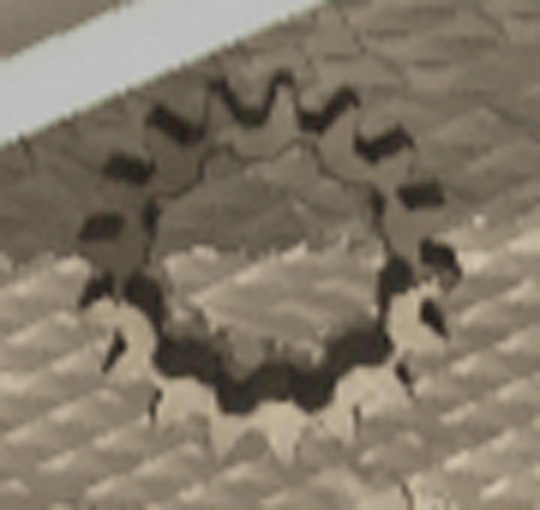

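View pics/d2s.png

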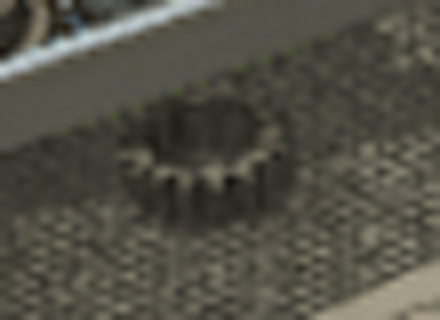

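The wrist camera puts the gear centre at pixel (315.5,181), about (439,-110.5). The tray edge at (200,200) to (500,65) runs close by along world x, so I'll turn the jaws parallel to it (yaw 1.571) before going down.

Run:
```python
from h import *
show(); mv(439,-110.5,250,1.571)
```

```text
t 12.08 [ 434.5 -114.4  330.9] yaw 1.112 F [ 0.5 -0.3 -0.5] open 0.998 q6 0.20
x 0.0055 y 0.0023 z 0.0809 tw -0.1461 rows>=1.9 rot 3.7
```

Emit:
apply_moves(
  motion="0.7 0.0055 0.0023 0 -0.146;0.7 0.0055 0.0023 0.02 -0.146;0.7 0.0055 0.0023 0.04 -0.146;0.7 0.0055 0.0023 0.06 -0.146;0.7 0.0055 0.0023 0.081 -0.146;0.7 0.0055 0.0023 0.081 -0.146;0.7 0.0055 0.0023 0.081 -0.146",
  squeeze=60,
)

```text
clock: 12.67
eef_pos: [438.1, -110.4, 249.1]
tcp_rot: [-3.139, -0.001, 1.57]
contact_force: [-0.1, -0.3, 0.2]
opening: 0.847
```

Run:
```python
from h import *
show(); f=pic("wrist","d3.png"); s,p,ya=st()
print([proj(f,[p[0],p[1],z]).round(1) for z in (0,21)])
```

```text
t 12.67 [ 438.1 -110.4  249.1] yaw 1.570 F [-0.1 -0.3  0.2] open 0.847 q6 -0.25
[array([314.4, 210.3]), array([314.3, 221. ])]
```

View pics/d3.png

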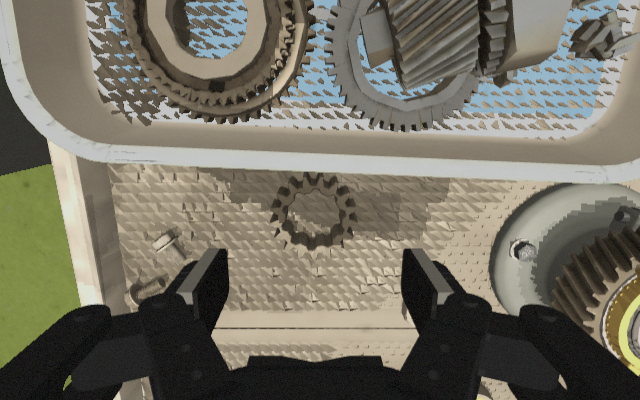

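Gear centred at (313.5,219), matching the projected tool axis at (314,221). Going down to TCP 186 and gripping its top 5 mm.

Emit:
apply_moves(
  motion="0.7 0 0 0.02 0;0.7 0 0 0.045 0;0.7 0 0 0.058 0;0.7 0 0 0.064 0;0.7 0 0 0.064 0;0.7 0 0 0.064 0;-1 0 0 0.064 0;-1 0 0 0.064 0;-1 0 0 0.064 0;-1 0 0 0.064 0;-1 0 0 0.064 0",
  squeeze=60,
)

```text
clock: 13.63
eef_pos: [438.5, -110.4, 187.6]
tcp_rot: [3.14, 0.001, 1.571]
contact_force: [-3.8, 1.0, 20.4]
opening: 0.563
```

Run:
```python
from h import *
show(); f=pic("wrist","d4.png",(180,150,460,380),2)
```

```text
t 13.63 [ 438.5 -110.4  187.6] yaw 1.571 F [-3.8  1.  20.4] open 0.563 q6 -0.25
```

View pics/d4.png

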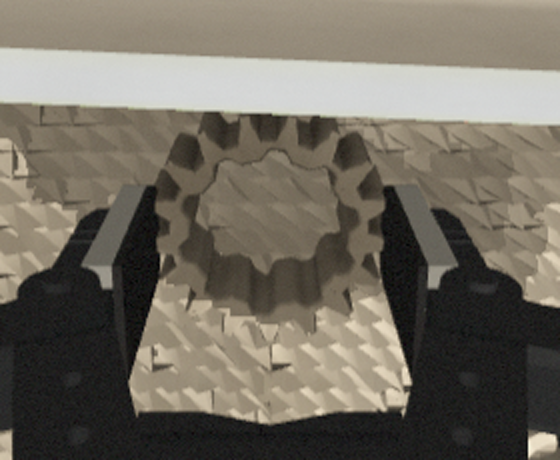

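Emit:
apply_moves(
  motion="-1 0 0 -0.003 0;-1 0 0 -0.006 0;-1 0 0 -0.02 0;-1 0 0 -0.05 0;-1 0 0 -0.09 0;-1 0 0 -0.13 0;-1 0 0 -0.17 0;-1 0 0 -0.21 0;-1 0 0 -0.21 0;-1 0 0 -0.21 0",
)

```text
clock: 14.52
eef_pos: [438.4, -110.4, 398.1]
tcp_rot: [3.136, 0.001, 1.571]
contact_force: [0.2, 1.0, -4.0]
opening: 0.555
```

Run:
```python
from h import *
show(); f=pic("wrist","d5.png")
s,p,ya=st()
ringfit(f,p[0],p[1],p[2]-165.5,"d5r.png",(16.5,26.5),35)
mv(610.4-0,-144-70,400,1.571)
```

```text
t 14.52 [ 438.4 -110.4  398.1] yaw 1.571 F [ 0.2  1.  -4. ] open 0.555 q6 -0.25
x -0.1038 y 0.1728 z -0.0039 tw -0.0001 rows>=4.8 rot 0.0
```

View pics/d5.png

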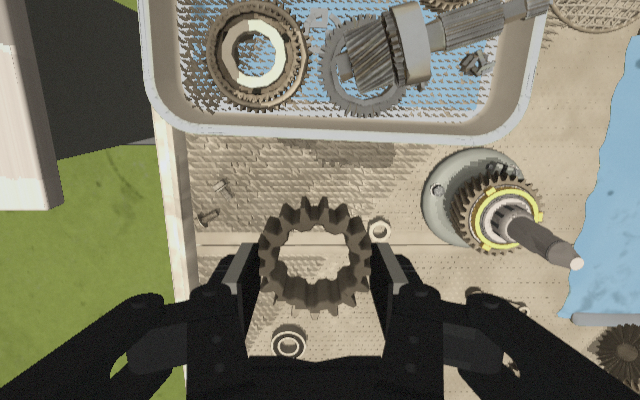

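View pics/d5r.png

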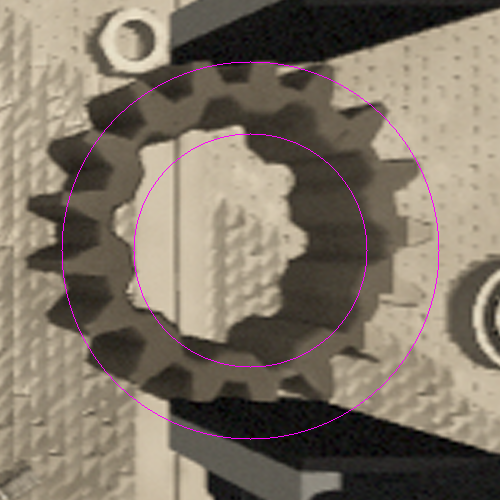

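Run:
```python
from h import *
show(); f=pic("wrist","d6.png",(220,170,410,350),4); s,p,ya=st()
print(s["tcp_rot"])
a=s["tcp_rot"]
from scipy.spatial.transform import Rotation as Ro
T=Ro.from_euler("xyz",a).as_matrix()
for t in (145,166,187): print(t, proj(f,p+T@[0,0,t]).round(1), proj(f,p-[0,0,t]).round(1))
R=np.array(f["R"]);c=-R.T@np.array(f["t"]); print(T.T@(c-p), (T.T@R.T).round(4))
```

```text
t 14.57 [ 437.6 -110.2  396.1] yaw 1.571 F [-0.4  0.4 -2. ] open 0.553 q6 -0.25
[-3.14047494e+00 -3.10101682e-04  1.57067911e+00]
145 [309.7 294.4] [310.1 294.5]
166 [310.2 267.9] [310.6 268. ]
187 [310.6 247.8] [311.  247.9]
[68.72484609  1.42526333 30.42918323] [[ 5.000e-04 -9.630e-01 -2.695e-01]
 [ 1.000e+00 -3.000e-04  2.900e-03]
 [-2.900e-03 -2.695e-01  9.630e-01]]
```

View pics/d6.png

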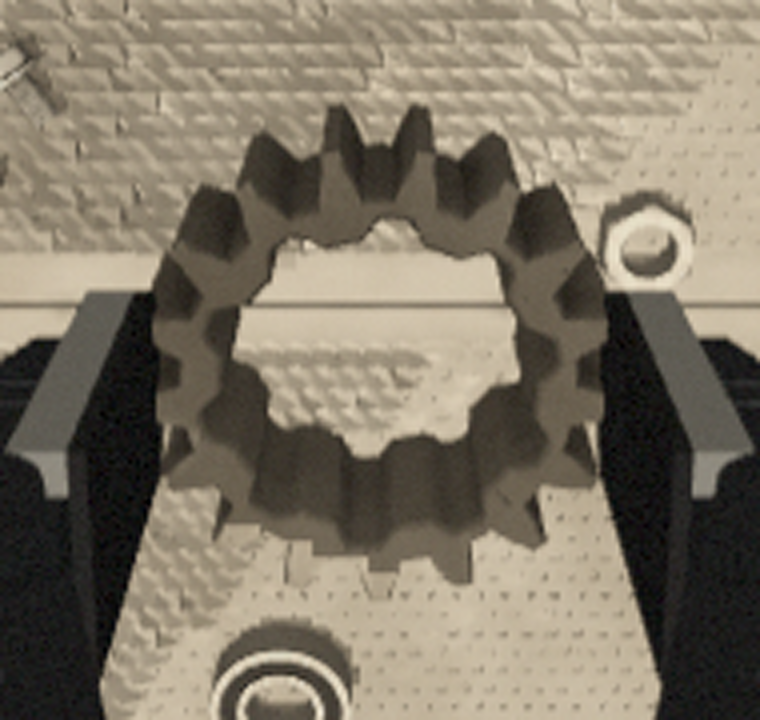

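The gear is held level and symmetric between the pads, with its centre about 2 mm ahead along tool x. Moving over the shaft to compare bore and tip directly.

Run:
```python
from h import *
mv(610.4,-146,385,1.571)
```

```text
x -0.0359 y 0.1731 z 0.0099 tw -0.0001 rows>=4.2 rot 0.0
```

Emit:
apply_moves(
  motion="-1 -0.007 0.03 0 0;-1 -0.015 0.07 0 0;-1 -0.022 0.105 0 0;-1 -0.03 0.14 0 0;-1 -0.034 0.165 0 0;-1 -0.036 0.173 0.005 0;-1 -0.036 0.173 0.01 0;-1 -0.036 0.173 0.01 0;-1 -0.036 0.173 0.01 0;-1 -0.036 0.173 0.01 0;-1 -0.036 0.173 0.01 0",
)

```text
clock: 15.53
eef_pos: [610.2, -146.1, 385.9]
tcp_rot: [-3.141, -0.0, 1.571]
contact_force: [0.1, 1.1, -1.7]
opening: 0.559
```

Run:
```python
from h import *
show(); f=pic("wrist","e1.png")
show()
f=pic("wrist","e1c.png",(220,130,410,350),3)
# expected image of shaft features from a camera rigid in the tool: nominal
for z in (160,145,94): print(z, proj(f,[610.4,-144,z]).round(1))
```

```text
t 15.53 [ 610.2 -146.1  385.9] yaw 1.571 F [ 0.1  1.1 -1.7] open 0.559 q6 -0.24
t 15.58 [ 610.3 -146.2  386.1] yaw 1.571 F [-0.3 -0.  -2.5] open 0.559 q6 -0.24
160 [312.7 218.3]
145 [312.8 210.5]
94 [313.1 190.2]
```

View pics/e1c.png

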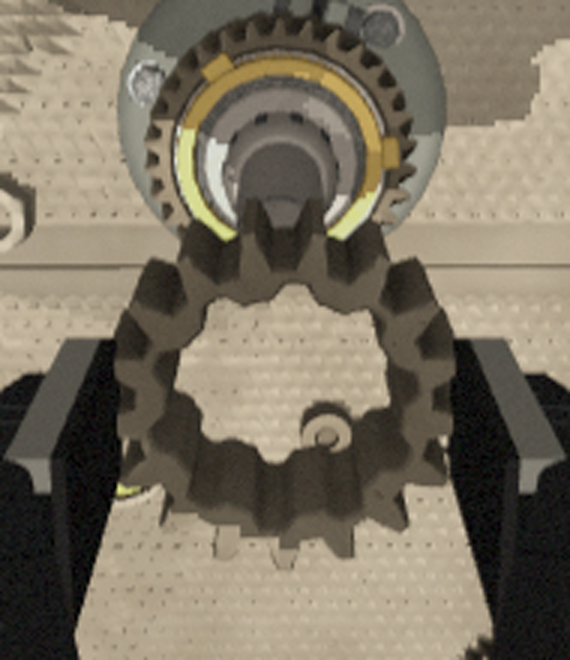

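Emit:
apply_moves(
  motion="-1 0 0 0.015 0;-1 0 0 0.03 0;-1 0 0 0.034 0;-1 0 0 0.034 0;-1 0 0 0.034 0",
)

```text
clock: 16.05
eef_pos: [611.0, -146.3, 352.2]
tcp_rot: [3.141, 0.0, 1.571]
contact_force: [0.3, 0.1, -1.4]
opening: 0.561
```

Run:
```python
from h import *
show(); 
f=pic("wrist","e2c.png",(220,130,410,350),3)
```

```text
t 16.05 [ 611.  -146.3  352.2] yaw 1.571 F [ 0.3  0.1 -1.4] open 0.561 q6 -0.24
```

View pics/e2c.png

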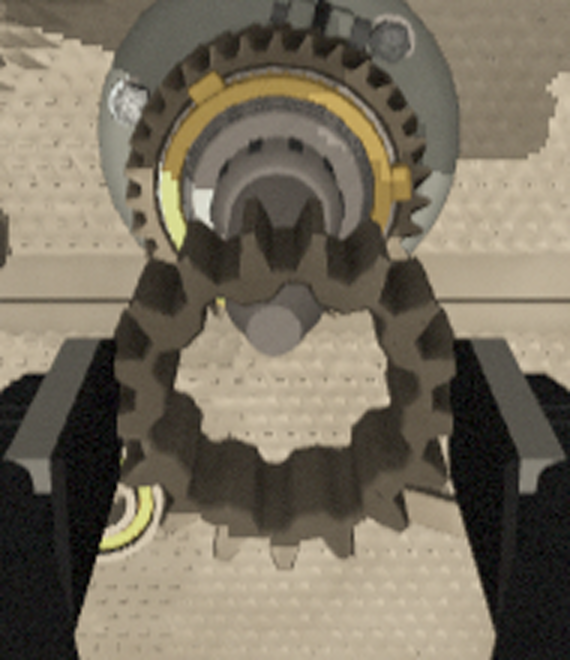

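```bash
cat >> h.py <<'E'
def toolpix(x,y,t,cam=(69.0,-0.4,31.3),fx=352.28,cx=314.55,cy=197.87):
    a=np.array([x,y,t])-np.array(cam); fwd=np.array([-.2685,0,.9633]); dn=np.array([-.9633,0,-.2685])
    d=a@fwd; return np.array([cx+fx*a[1]/d, cy+fx*(a@dn)/d])
E
python3 - <<'E'
from h import *
for tt in (166.6,170):
  for xg in (-1,0,1,2,3):
    q=lambda x,t: (toolpix(x,0,t)[1]-130)*3
    print(tt,xg,"top far %.0f botfar %.0f top near %.0f | bore topfar %.0f topnear %.0f botnear %.0f botfar %.0f"%(q(xg+26,tt),q(xg+26,tt+21),q(xg-26,tt),q(xg+16.5,tt),q(xg-16.5,tt),q(xg-16.5,tt+21),q(xg+16.5,tt+21)))
    
for x in (-1,0,1,2,3,4): print(x,(toolpix(x,0,352.2-160)-[220,130])*3)
E
```

```text
166.6 -1 top far 249 botfar 206 top near 584 | bore topfar 315 topnear 527 botnear 455 botfar 265
166.6 0 top far 242 botfar 200 top near 578 | bore topfar 308 topnear 521 botnear 450 botfar 259
166.6 1 top far 234 botfar 194 top near 572 | bore topfar 301 topnear 515 botnear 444 botfar 253
166.6 2 top far 227 botfar 187 top near 566 | bore topfar 294 topnear 509 botnear 439 botfar 247
166.6 3 top far 220 botfar 181 top near 560 | bore topfar 287 topnear 503 botnear 433 botfar 240
170 -1 top far 241 botfar 200 top near 570 | bore topfar 306 topnear 514 botnear 445 botfar 258
170 0 top far 234 botfar 194 top near 564 | bore topfar 299 topnear 508 botnear 440 botfar 252
170 1 top far 227 botfar 188 top near 558 | bore topfar 292 topnear 502 botnear 434 botfar 246
170 2 top far 220 botfar 182 top near 552 | bore topfar 286 topnear 496 botnear 429 botfar 240
170 3 top far 213 botfar 176 top near 547 | bore topfar 279 topnear 490 botnear 423 botfar 234
-1 [286.08245338 350.95191078]
0 [286.08621726 345.31288139]
1 [286.0899928  339.65637375]
2 [286.09378007 333.98230647]
3 [286.09757911 328.29059767]
4 [286.10138998 322.58116492]
```

Run:
```python
import cv2
im=cv2.imread("pics/e2c.png")[180:600,100:470]
cv2.imwrite("pics/e2z.png",cv2.resize(im,None,fx=1.4,fy=1.4))
```

```text
(no output)
```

View pics/e2z.png

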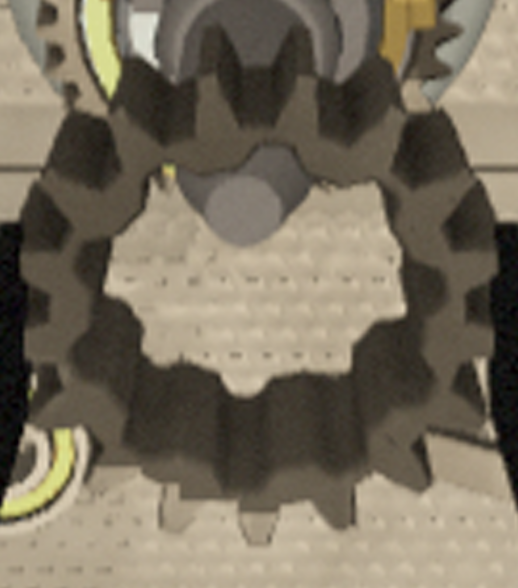

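The tip shows at crop (273,333), so the shaft lies about 1.6 mm toward −y(tool) and 1.5 mm toward +x(tool) of the gear bore. I'll correct and lower to just above the 30 mm seat.

Emit:
apply_moves(
  motion="-1 0.0015 -0.0015 0 0;-1 0.0015 -0.0015 0.005 0;-1 0.0015 -0.0015 0.025 0;-1 0.0015 -0.0015 0.045 0;-1 0.0015 -0.0015 0.058 0;-1 0.0015 -0.0015 0.064 0;-1 0.0015 -0.0015 0.064 0;-1 0.0015 -0.0015 0.064 0;-1 0.0015 -0.0015 0.064 0",
)

```text
clock: 16.85
eef_pos: [610.0, -144.9, 288.7]
tcp_rot: [3.14, 0.0, 1.571]
contact_force: [0.5, 0.0, -1.5]
opening: 0.557
```

Run:
```python
from h import *
show(); 
f=pic("wrist","e3c.png",(220,130,410,350),3)
show()
```

```text
t 16.85 [ 610.  -144.9  288.7] yaw 1.571 F [ 0.5  0.  -1.5] open 0.557 q6 -0.24
t 16.90 [ 610.  -144.9  288.8] yaw 1.571 F [-1.  -1.  -2.5] open 0.562 q6 -0.24
```

View pics/e3c.png

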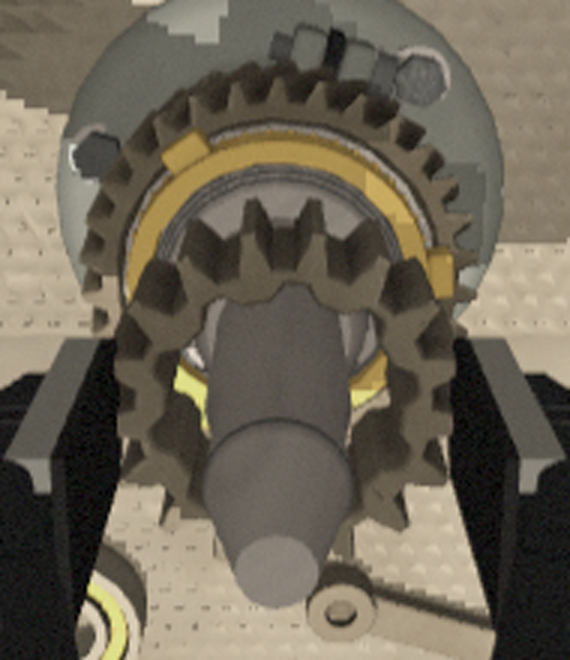

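Run:
```python
from h import *
for x in (0,1,2,3): print(x,((toolpix(x,0,128.7)-[220,130])*3).round(), ((toolpix(x+9,0,143.7)-[220,130])*3).round(1), ((toolpix(x-9,0,143.7)-[220,130])*3).round(1))
```

```text
0 [287. 583.] [287.  438.3] [286.9 571.3]
1 [287. 575.] [287.1 430.6] [286.9 564.2]
2 [287. 566.] [287.1 422.8] [286.9 557. ]
3 [287. 558.] [287.1 415.1] [286.9 549.8]
```

Emit:
apply_moves(
  motion="-1 0.001 -0.0008 0 0;-1 0.001 -0.0008 0.003 0;-1 0.001 -0.0008 0.006 0;-1 0.001 -0.0008 0.009 0;-1 0.001 -0.0008 0.012 0;-1 0.001 -0.0008 0.015 0;-1 0.001 -0.0008 0.015 0",
)

```text
clock: 17.48
eef_pos: [608.4, -143.7, 271.8]
tcp_rot: [-3.14, -0.0, 1.571]
contact_force: [-1.2, 0.5, -1.8]
opening: 0.557
```

Emit:
apply_moves(
  motion="-1 0 0 0.002 0;-1 0 0 0.004 0;-1 0 0 0.006 0;-1 0 0 0.007 0;-1 0 0 0.008 0;-1 0 0 0.008 0;-1 0 0 0.008 0",
)

```text
clock: 18.07
eef_pos: [608.7, -143.8, 264.7]
tcp_rot: [-3.142, -0.0, 1.571]
contact_force: [0.9, -0.1, -2.0]
opening: 0.56
```

Run:
```python
from h import *
show(); pic("scene","e4s.png",(240,80,360,180),6)
f=pic("wrist","e4c.png",(220,130,410,350),3)
```

```text
t 18.07 [ 608.7 -143.8  264.7] yaw 1.571 F [ 0.9 -0.1 -2. ] open 0.560 q6 -0.23
```

View pics/e4s.png

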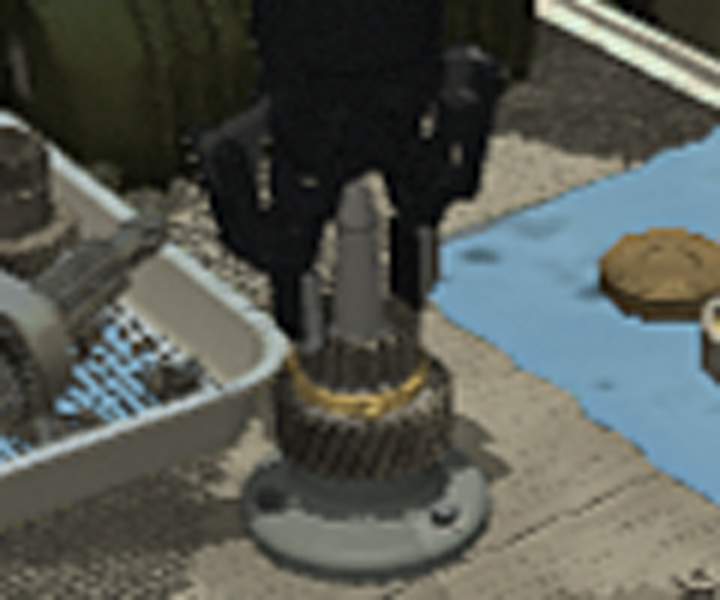

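View pics/e4c.png

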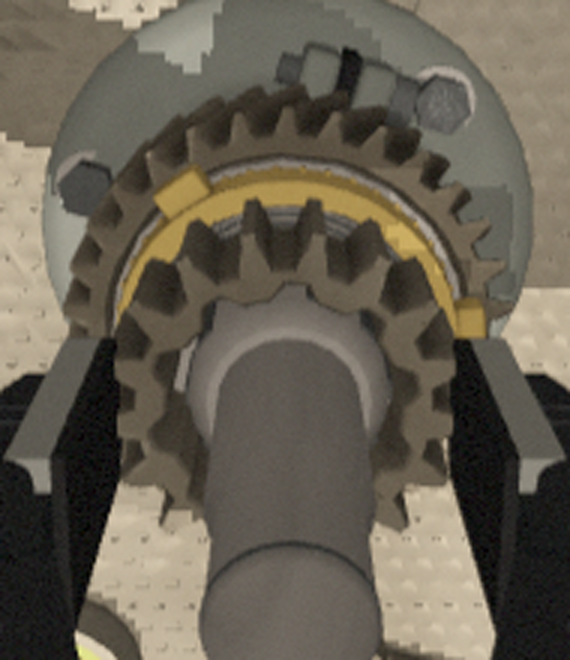

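The gear is on its seat with no side force. I'll lower the last few millimetres until contact.

Emit:
apply_moves(
  motion="-1 0 0.0005 0.001 0;-1 0 0.0005 0.002 0;-1 0 0.0005 0.002 0",
)

```text
clock: 18.42
eef_pos: [609.3, -143.8, 263.8]
tcp_rot: [3.141, 0.0, 1.571]
contact_force: [-3.1, 1.4, 9.8]
opening: 0.558
```

Emit:
apply_moves(
  motion="-1 0 0 0.001 0;-1 0 0 0.001 0;-1 0 0 0.001 0",
)

```text
clock: 18.67
eef_pos: [609.3, -143.8, 263.8]
tcp_rot: [3.141, 0.0, 1.571]
contact_force: [-6.9, 1.1, 17.1]
opening: 0.557
```

It makes contact at TCP 263.8, against 263.6 predicted for home, so the gear is seated. Releasing and rising.

Emit:
apply_moves(
  motion="-1 0 0 -0.001 0;0.7 0 0 -0.001 0;0.7 0 0 -0.001 0;0.7 0 0 -0.001 0;0.7 0 0 -0.001 0;0.7 0 0 -0.02 0;0.7 0 0 -0.06 0;0.7 0 0 -0.1 0;0.7 0 0 -0.13 0;0.7 -0.03 0 -0.13 0;0.7 -0.06 0 -0.13 0;0.7 -0.06 0 -0.13 0;0.7 -0.06 0 -0.13 0",
)

```text
clock: 19.75
eef_pos: [609.0, -204.9, 391.5]
tcp_rot: [-3.142, -0.0, 1.569]
contact_force: [-0.4, -0.2, 0.6]
opening: 0.852
```

Run:
```python
from h import *
show(); pic("scene","e5s.png",(250,90,350,180),6)
f=pic("wrist","e5.png"); 
ringfit(f,610,-144,97,"e5r.png",(16.5,26.5),35)
a=cv2.imread("pics/e5r.png");b=cv2.resize(cv2.imread("pics/e5s.png"),(555,500)); cv2.imwrite("pics/e5m.png",cv2.resize(np.hstack([a,b]),(800,380)))
```

```text
t 19.75 [ 609.  -204.9  391.5] yaw 1.569 F [-0.4 -0.2  0.6] open 0.852 q6 -0.32
```

View pics/e5m.png

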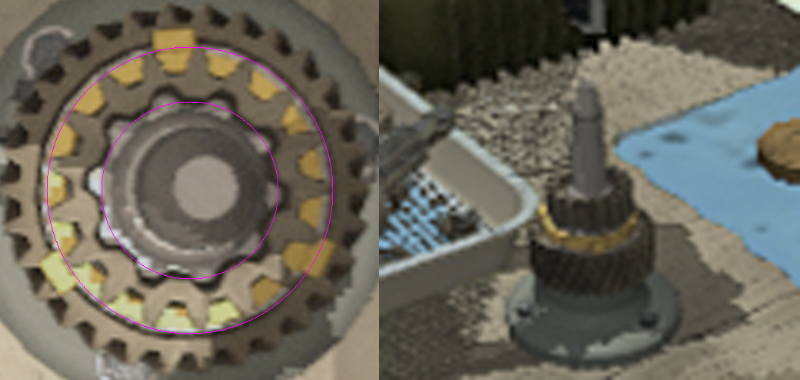

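View pics/e5.png

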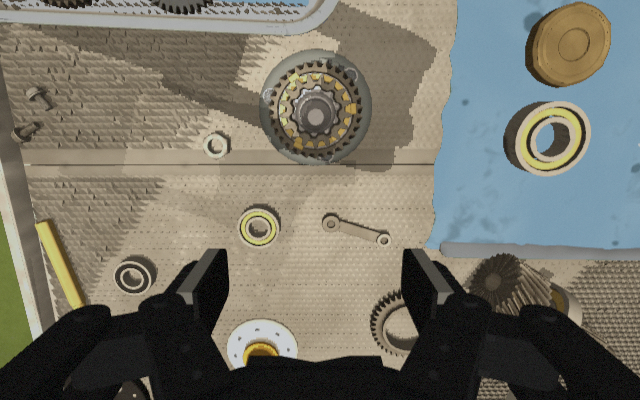

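The gear is seated on the cone and let go. Next is the sleeve on the drip stand.

Run:
```python
from h import *
print([(np.round(d["point"],1),d["conf"]) for q in ("drip_stand","sleeve") for d in spotter.place_of(q,"wrist")])
mv(544,-440,330,1.571)
```

```text
[(array([ 5.462e+02, -4.241e+02,  4.000e-01]), 0.97), (array([ 543.1, -423.3,    7.1]), 0.62)]
x -0.2371 y -0.0653 z 0.0612 tw 0.0001 rows>=6.1 rot 0.0
```

Emit:
apply_moves(
  motion="0.6 -0.04 -0.01 0.01 0;0.6 -0.08 -0.02 0.02 0;0.6 -0.12 -0.03 0.03 0;0.6 -0.16 -0.04 0.04 0;0.6 -0.2 -0.055 0.05 0;0.6 -0.225 -0.063 0.06 0;0.6 -0.237 -0.065 0.061 0;0.6 -0.237 -0.065 0.061 0;0.6 -0.237 -0.065 0.061 0;0.6 -0.237 -0.065 0.061 0;0.6 -0.237 -0.065 0.061 0",
)

```text
clock: 20.87
eef_pos: [545.1, -439.1, 331.3]
tcp_rot: [3.141, -0.0, 1.572]
contact_force: [0.6, -0.1, -0.0]
opening: 0.8
```

Run:
```python
from h import *
show(); f=pic("wrist","f1.png"); s,p,ya=st()
L=[]
for z,R,h in ((6,(43,),50),(42,(15,12),35),(55,(10,),35)):
    ringfit(f,544,-426,z,"t.png",R,h); L.append(cv2.resize(cv2.imread("pics/t.png"),(266,266)))
cv2.imwrite("pics/f1r.png",np.hstack(L))
```

```text
t 20.87 [ 545.1 -439.1  331.3] yaw 1.572 F [ 0.6 -0.1 -0. ] open 0.800 q6 -0.68
```

View pics/f1.png

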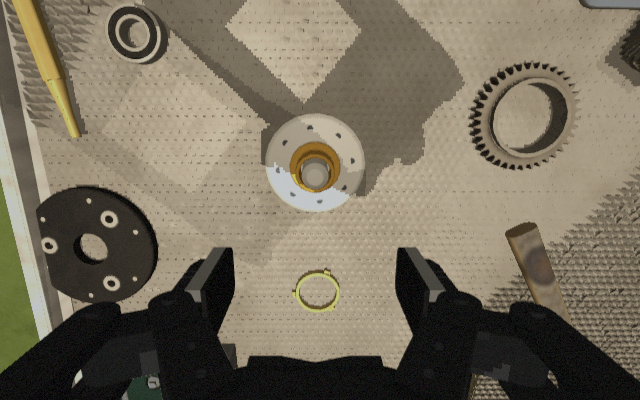

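View pics/f1r.png

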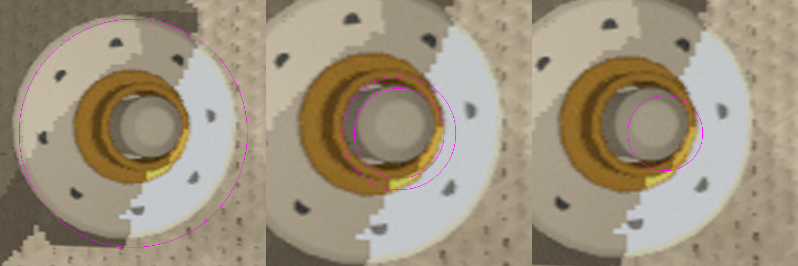

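Emit:
apply_moves(
  motion="0.6 0.0155 0.0003 0 0;0.6 0.0155 0.0003 0.03 0;0.6 0.0155 0.0003 0.06 0;0.6 0.0155 0.0003 0.081 0;0.6 0.0155 0.0003 0.081 0;0.6 0.0155 0.0003 0.081 0;0.6 0.0155 0.0003 0.081 0",
)

```text
clock: 21.5
eef_pos: [545.2, -424.9, 251.3]
tcp_rot: [3.14, 0.001, 1.571]
contact_force: [-0.0, -0.3, 0.8]
opening: 0.803
```

Run:
```python
from h import *
show(); f=pic("wrist","f2.png",(200,130,430,330),3); s,p,ya=st()
for z in (55,42,18): print(z,((toolpix(0,0,p[2]-z)-[200,130])*3).round())
```

```text
t 21.50 [ 545.2 -424.9  251.3] yaw 1.571 F [-0.  -0.3  0.8] open 0.803 q6 -0.66
55 [346. 335.]
42 [346. 307.]
18 [346. 264.]
```

View pics/f2.png

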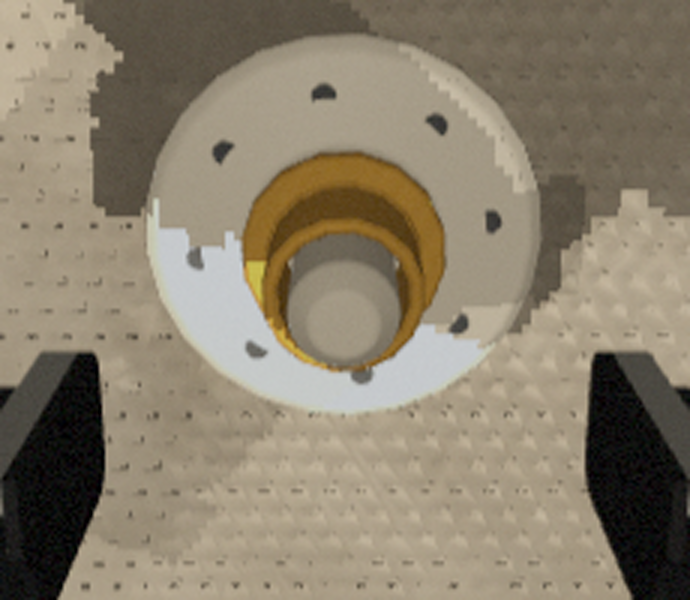

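Peg top at crop (344,317) and sleeve rim at (343,295). I need about +2.2 mm along tool x; laterally it is within 0.4 mm. Going down and closing gently.

Emit:
apply_moves(
  motion="0.6 0.0022 -0.0003 0 0;0.6 0.0022 -0.0003 0.02 0;0.6 0.0022 -0.0003 0.04 0;0.6 0.0022 -0.0003 0.053 0;0.6 0.0022 -0.0003 0.057 0;0.6 0.0022 -0.0003 0.057 0;0.6 0.0022 -0.0003 0.057 0;0.0 0.0022 -0.0003 0.057 0;0 0.0022 -0.0003 0.057 0;0 0.0022 -0.0003 0.057 0",
  squeeze=25,
)

```text
clock: 22.38
eef_pos: [544.4, -423.3, 193.6]
tcp_rot: [3.141, 0.001, 1.571]
contact_force: [-0.7, 0.1, -0.4]
opening: 0.499
```

Run:
```python
from h import *
show(); f=pic("wrist","f3.png",(200,150,430,350),3)
```

```text
t 22.38 [ 544.4 -423.3  193.6] yaw 1.571 F [-0.7  0.1 -0.4] open 0.499 q6 -0.66
```

View pics/f3.png

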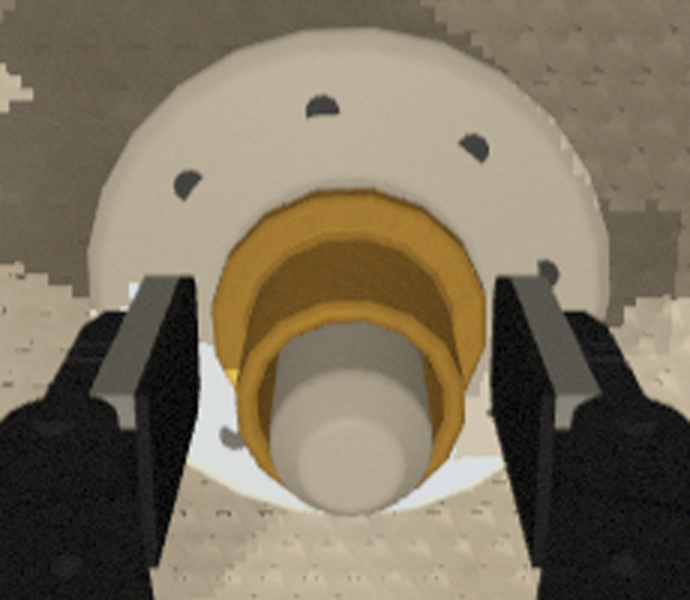

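Emit:
apply_moves(
  motion="-0.15 0 0.0006 0 0;-0.2 0 0.0006 0 0;-0.25 0 0.0006 0 0;-0.3 0 0.0006 0 0;-0.35 0 0.0006 0 0;-0.45 0 0.0006 0 0;-1 0 0.0006 0 0;-1 0 0.0006 0 0;-1 0 0.0006 0 0",
  squeeze=25,
)

```text
clock: 23.18
eef_pos: [544.9, -423.1, 192.9]
tcp_rot: [3.141, 0.0, 1.571]
contact_force: [0.6, 0.2, 4.1]
opening: 0.339
```

Run:
```python
from h import *
show(); f=pic("wrist","f4.png",(200,150,430,350),3)
```

```text
t 23.18 [ 544.9 -423.1  192.9] yaw 1.571 F [0.6 0.2 4.1] open 0.339 q6 -0.66
```

View pics/f4.png

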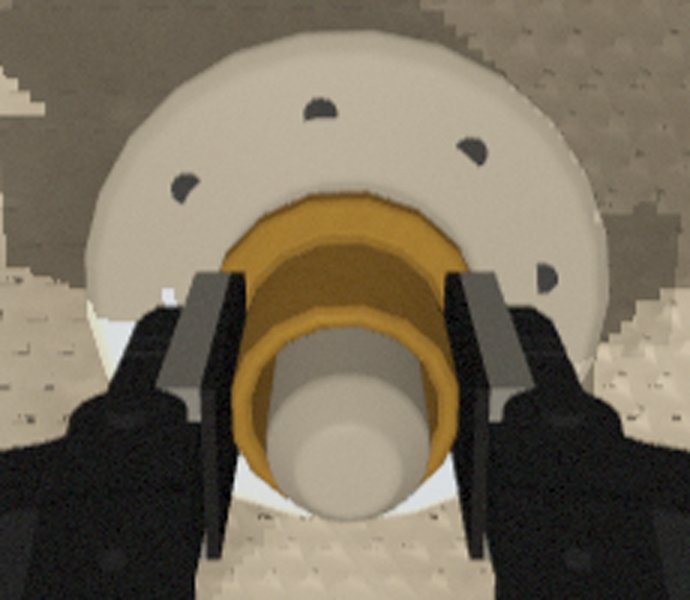

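The sleeve is gripped (opening 0.339, about 30 mm) with the peg central in its bore. Drawing straight up, slowly.

Emit:
apply_moves(
  motion="-1 0 0 -0.002 0;-1 0 0 -0.005 0;-1 0 0 -0.01 0;-1 0 0 -0.016 0;-1 0 0 -0.022 0;-1 0 0 -0.028 0;-1 0 0 -0.034 0;-1 0 0 -0.04 0;-1 0 0 -0.046 0;-1 0 0 -0.052 0;-1 0 0 -0.058 0;-1 0 0 -0.064 0;-1 0 0 -0.07 0;-1 0 0 -0.1 0;-1 0 0 -0.14 0;-1 0 0 -0.16 0;-1 0 0 -0.16 0",
  squeeze=35,
)

```text
clock: 24.65
eef_pos: [546.0, -424.0, 359.0]
tcp_rot: [3.135, 0.005, 1.571]
contact_force: [0.3, -2.0, 0.5]
opening: 0.332
```

Run:
```python
from h import *
show(); f=pic("wrist","f5.png"); pic("scene","f5s.png",(280,130,440,270),4)
mv(610,-144-0.5,385,1.571)
```

```text
t 24.65 [ 546. -424.  359.] yaw 1.571 F [ 0.3 -2.   0.5] open 0.332 q6 -0.66
x 0.2786 y 0.0652 z -0.0312 tw -0.0001 rows>=6.9 rot 0.0
```

View pics/f5.png

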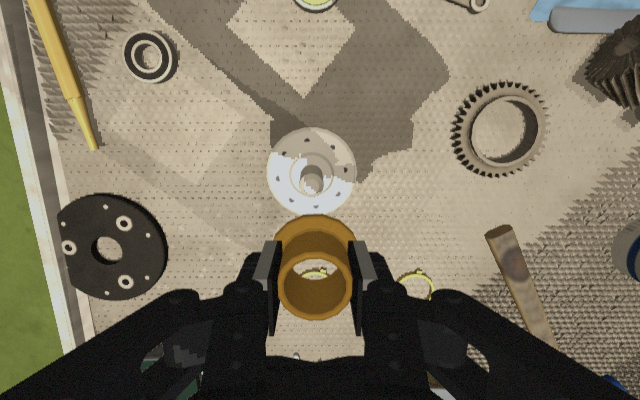

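View pics/f5s.png

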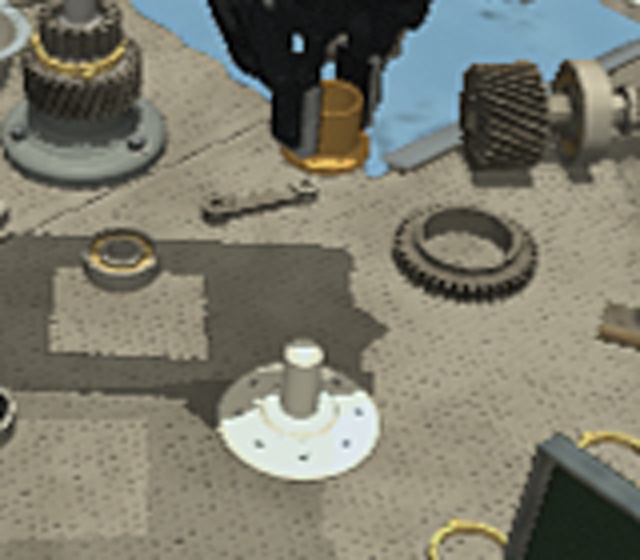

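The drip stand is upright and undisturbed, and the sleeve is held flange down. Going over the shaft.

Emit:
apply_moves(
  motion="-1 0.02 0.005 -0.01 0;-1 0.055 0.014 -0.02 0;-1 0.09 0.022 -0.03 0;-1 0.13 0.03 -0.03 0;-1 0.17 0.04 -0.03 0;-1 0.21 0.05 -0.03 0;-1 0.245 0.058 -0.03 0;-1 0.268 0.063 -0.03 0;-1 0.279 0.065 -0.03 0;-1 0.279 0.065 -0.03 0;-1 0.279 0.065 -0.03 0;-1 0.279 0.065 -0.03 0;-1 0.279 0.065 -0.03 0",
)

```text
clock: 25.83
eef_pos: [609.4, -145.4, 382.2]
tcp_rot: [-3.141, 0.0, 1.569]
contact_force: [0.2, 0.1, -0.9]
opening: 0.333
```

```bash
cat >> h.py <<'E'
def ov(fn,crop,k,marks):
    """crop of wrist with predicted circles in tool frame: marks=(x,y,t,rad)"""
    f=grab_frame("wrist"); im=np.ascontiguousarray(f["img"][:,:,::-1])[crop[1]:crop[3],crop[0]:crop[2]]
    im=cv2.resize(im,None,fx=k,fy=k,interpolation=cv2.INTER_CUBIC)
    for x,y,t,rd in marks:
        pts=np.array([(toolpix(x+rd*np.cos(a),y+rd*np.sin(a),t)-np.array(crop[:2]))*k for a in np.linspace(0,2*np.pi,60)])
        cv2.polylines(im,[pts.round().astype(np.int32)],True,(255,0,255),1)
    cv2.imwrite("pics/"+fn,im)
E
python3 - <<'E'
from h import *
show(); s,p,ya=st(); zt=p[2]
ov("g1.png",(220,130,410,330),4,[(0,0,151,15),(0,0,151,12),(0,0,181,21),(0,0,zt-160,6)])
E
```

```text
t 25.83 [ 609.4 -145.4  382.2] yaw 1.569 F [ 0.2  0.1 -0.9] open 0.333 q6 -0.23
```

View pics/g1.png

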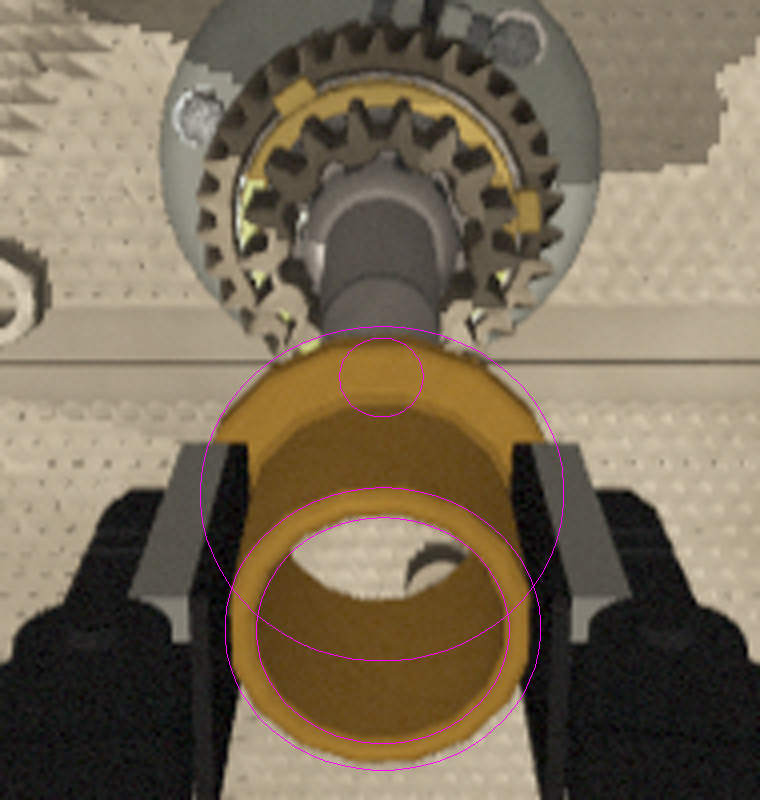

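The held sleeve matches the predicted circles (centred, square). The shaft is laterally aligned; it needs about +1.3 mm along tool x. Lowering over the tip to just above the 21 mm seat.

Emit:
apply_moves(
  motion="-1 0.0013 0 0 0;-1 0.0013 0 0.015 0;-1 0.0013 0 0.03 0;-1 0.0013 0 0.045 0;-1 0.0013 0 0.06 0;-1 0.0013 0 0.07 0;-1 0.0013 0 0.07 0;-1 0.0013 0 0.07 0;-1 0.0013 0 0.07 0",
)

```text
clock: 26.63
eef_pos: [610.1, -143.0, 313.5]
tcp_rot: [3.141, 0.0, 1.57]
contact_force: [-0.3, -0.2, -0.3]
opening: 0.332
```

Run:
```python
from h import *
show(); s,p,ya=st(); zt=p[2]
ov("g2.png",(220,130,410,330),4,[(0,0,152,12),(0,0,zt-160,4),(0,0,zt-145,9)])
```

```text
t 26.63 [ 610.1 -143.   313.5] yaw 1.570 F [-0.3 -0.2 -0.3] open 0.332 q6 -0.23
```

View pics/g2.png

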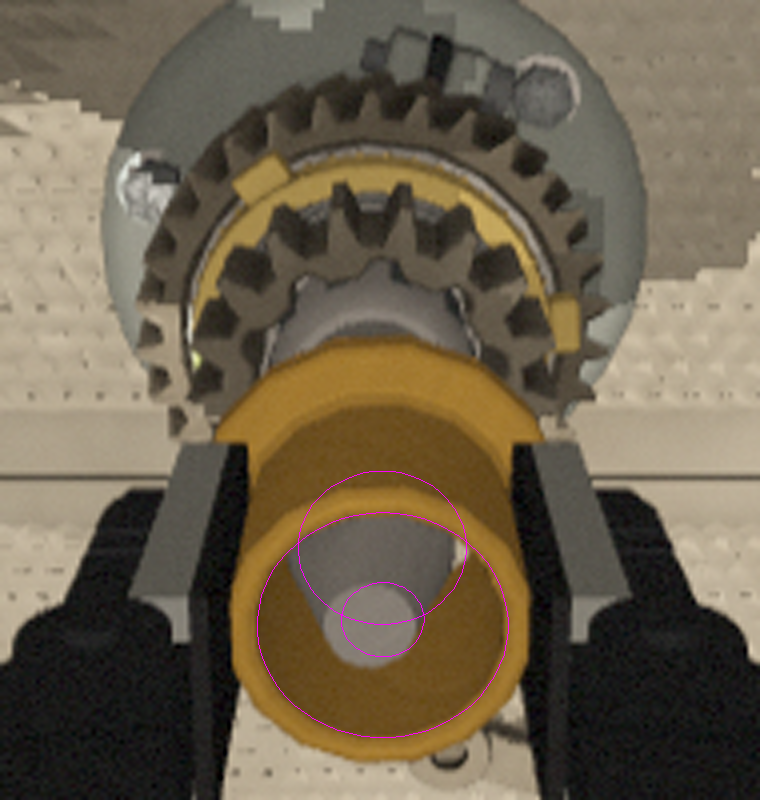

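Tip at (371,624) against (383,620) predicted, so I'll shift −1.2 mm along tool y and −0.3 along tool x, then lower.

Emit:
apply_moves(
  motion="-1 -0.0003 -0.0012 0 0;-1 -0.0003 -0.0012 0.003 0;-1 -0.0003 -0.0012 0.006 0;-1 -0.0003 -0.0012 0.009 0;-1 -0.0003 -0.0012 0.012 0;-1 -0.0003 -0.0012 0.015 0;-1 -0.0003 -0.0012 0.018 0;-1 -0.0003 -0.0012 0.018 0",
)

```text
clock: 27.35
eef_pos: [608.3, -143.0, 293.8]
tcp_rot: [-3.14, -0.0, 1.571]
contact_force: [-0.9, -0.1, -1.5]
opening: 0.332
```

Run:
```python
from h import *
show(); s,p,ya=st(); zt=p[2]
ov("g3.png",(220,130,410,330),4,[(0,0,152,12),(0,0,zt-160,4),(0,0,zt-145,9)])
```

```text
t 27.35 [ 608.3 -143.   293.8] yaw 1.571 F [-0.9 -0.1 -1.5] open 0.332 q6 -0.23
```

View pics/g3.png

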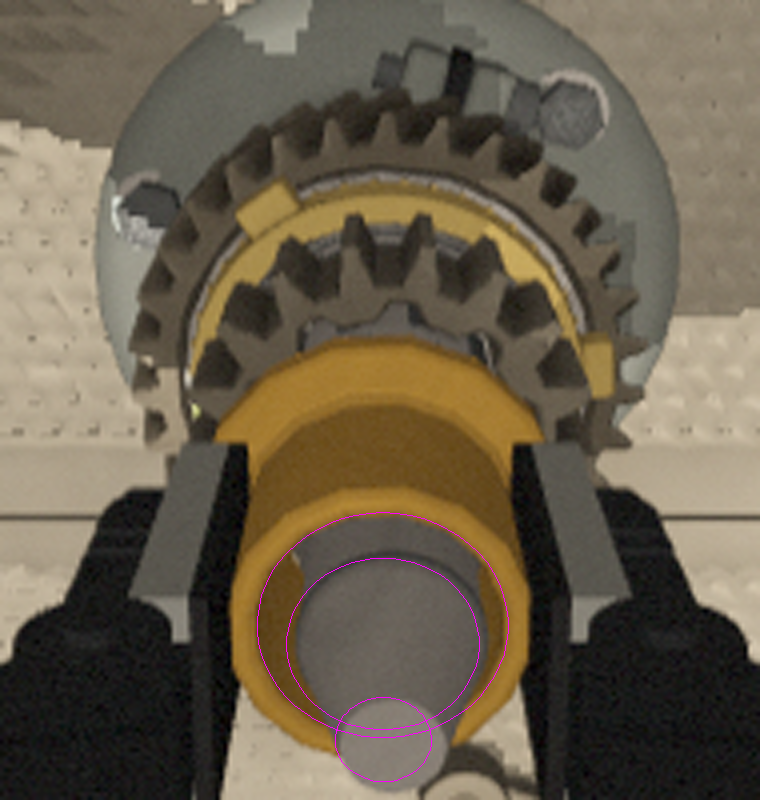

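The sleeve is already past the top of the 21 mm seat, free of force. Lowering to home at about TCP 278.

Emit:
apply_moves(
  motion="-1 0 0.0005 0.002 0;-1 0 0.0005 0.004 0;-1 0 0.0005 0.006 0;-1 0 0.0005 0.008 0;-1 0 0.0005 0.01 0;-1 0 0.0005 0.012 0;-1 0 0.0005 0.013 0;-1 0 0.0005 0.013 0",
)

```text
clock: 28.07
eef_pos: [609.0, -143.1, 281.3]
tcp_rot: [-3.141, -0.0, 1.571]
contact_force: [-0.1, 0.1, -1.2]
opening: 0.332
```

Emit:
apply_moves(
  motion="-1 0 0 0.001 0;-1 0 0 0.002 0;-1 0 0 0.002 0",
)

```text
clock: 28.32
eef_pos: [609.1, -143.0, 279.5]
tcp_rot: [-3.141, -0.0, 1.571]
contact_force: [0.8, 0.4, -0.9]
opening: 0.33
```

Emit:
apply_moves(
  motion="-1 0 0 0.001 0;-1 0 0 0.002 0;-1 0 0 0.002 0;-1 0 0 0.002 0",
)

```text
clock: 28.65
eef_pos: [609.2, -143.1, 277.9]
tcp_rot: [3.141, 0.0, 1.571]
contact_force: [-0.0, 0.7, 2.1]
opening: 0.336
```

Emit:
apply_moves(
  motion="-1 0 0 0.001 0;-1 0 0 0.0015 0;-1 0 0 0.0015 0",
)

```text
clock: 28.9
eef_pos: [609.2, -143.1, 277.8]
tcp_rot: [3.141, 0.0, 1.571]
contact_force: [-4.8, 1.4, 15.0]
opening: 0.338
```

Seated at TCP 277.8 (277.9 predicted). Releasing and rising, then looking for the bearing.

Emit:
apply_moves(
  motion="-1 0 0 -0.0015 0;0.6 0 0 -0.0015 0;0.6 0 0 -0.0015 0;0.6 0 0 -0.0015 0;0.6 0 0 -0.0015 0;0.6 0 0 -0.0015 0;0.6 0 0 -0.02 0;0.6 0 0 -0.05 0;0.6 0 0 -0.09 0;0.6 0 0 -0.115 0;0.6 -0.03 -0.01 -0.115 0;0.6 -0.06 -0.03 -0.115 0;0.6 -0.06 -0.03 -0.115 0",
)

```text
clock: 29.98
eef_pos: [576.9, -206.5, 391.7]
tcp_rot: [-3.141, 0.002, 1.569]
contact_force: [-0.1, 0.5, 0.3]
opening: 0.797
```

Run:
```python
from h import *
show(); f=pic("wrist","h1.png"); pic("scene","h1s.png",(240,80,360,180),6)
print([(np.round(d["point"],1),d["conf"]) for d in spotter.place_of("ball_bearing","wrist")])
mv(545,-267,300,1.571)
```

```text
t 29.98 [ 576.9 -206.5  391.7] yaw 1.569 F [-0.1  0.5  0.3] open 0.797 q6 -0.34
[(array([ 545. , -263.3,   -2.5]), 0.9)]
x -0.0638 y -0.0339 z 0.0911 tw -0.0005 rows>=2.8 rot 0.0
```

View pics/h1.png

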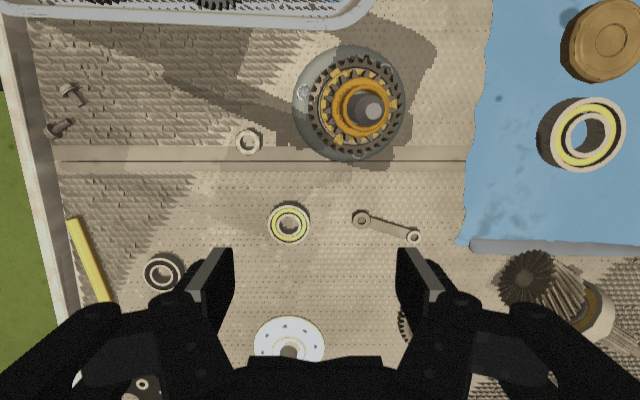

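View pics/h1s.png

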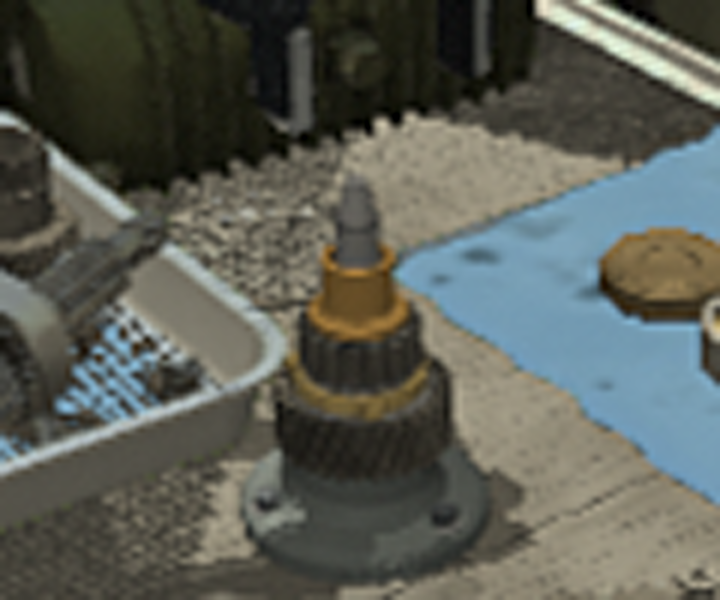

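Sleeve home in the scene view. Candidates for the bearing are (289,223), a small open one with a yellow cage, about 44 mm; (586,133), a much larger one on the cloth; and (162,273), the black-sealed one. Size and cage pick the one at (289,223), which I'll confirm with a crop from above.

Emit:
apply_moves(
  motion="0.4 -0.02 -0.01 0.02 0;0.4 -0.04 -0.02 0.05 0;0.4 -0.06 -0.03 0.08 0;0.4 -0.062 -0.034 0.091 0;0.4 -0.062 -0.034 0.091 0;0.4 -0.062 -0.034 0.091 0;0.4 -0.062 -0.034 0.091 0;0.4 -0.062 -0.034 0.091 0",
)

```text
clock: 30.8
eef_pos: [546.4, -264.4, 301.9]
tcp_rot: [3.139, 0.001, 1.572]
contact_force: [-0.3, 0.4, 0.1]
opening: 0.7
```

Run:
```python
from h import *
show(); s,p,ya=st(); zt=p[2]
ov("i1.png",(200,100,430,300),3,[(0,0,zt-14,22.5),(0,0,zt-14,10.5)])
```

```text
t 30.80 [ 546.4 -264.4  301.9] yaw 1.572 F [-0.3  0.4  0.1] open 0.700 q6 -0.45
```

View pics/i1.png

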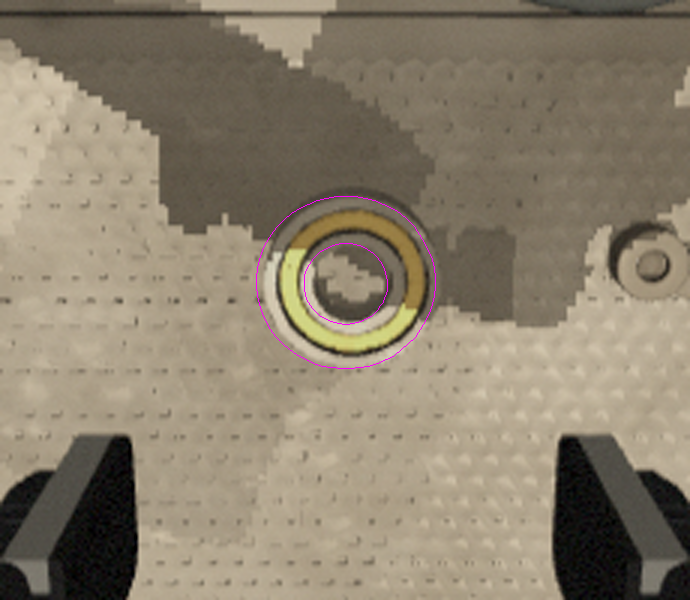

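The overlay fits a 45 mm outside and 21 mm bore with a yellow cage, so this is the bearing. Going down and gripping.

Emit:
apply_moves(
  motion="0.4 0 0.001 0.03 0;0.4 0 0.001 0.065 0;0.4 0 0.001 0.1 0;0.4 0 0.001 0.117 0;0.4 0 0.001 0.126 0;0.4 0 0.001 0.127 0;0.4 0 0.001 0.127 0;0.15 0 0.001 0.127 0;0.15 0 0.001 0.127 0;-1 0 0.001 0.127 0;-1 0 0.001 0.127 0;-1 0 0.001 0.127 0",
  squeeze=40,
)

```text
clock: 31.85
eef_pos: [546.8, -265.4, 175.1]
tcp_rot: [3.139, 0.001, 1.571]
contact_force: [-1.2, 1.3, 6.4]
opening: 0.501
```

Run:
```python
from h import *
show(); ov("i2.png",(200,150,430,350),3,[])
```

```text
t 31.85 [ 546.8 -265.4  175.1] yaw 1.571 F [-1.2  1.3  6.4] open 0.501 q6 -0.45
```

View pics/i2.png

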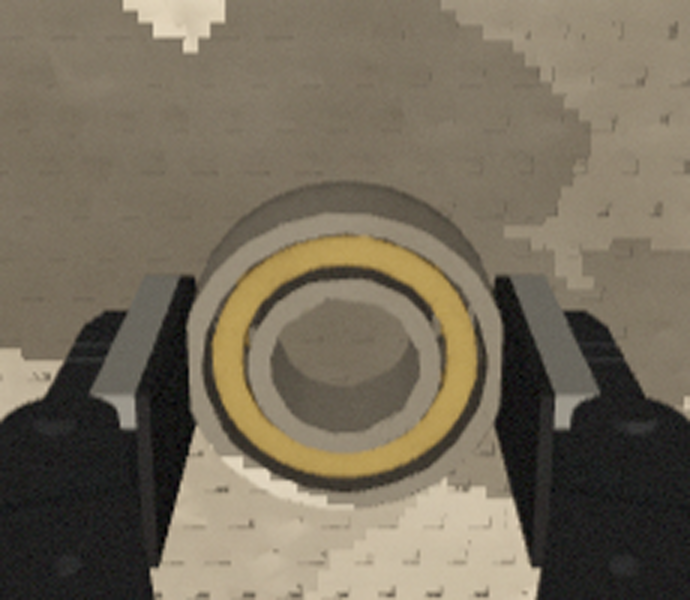

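Emit:
apply_moves(
  motion="-1 0 0 -0.004 0;-1 0 0 -0.02 0;-1 0 0 -0.05 0;-1 0 0 -0.09 0;-1 0 0 -0.13 0;-1 0 0 -0.165 0;-1 0.03 0.015 -0.19 0;-1 0.06 0.03 -0.2 0;-1 0.09 0.045 -0.2 0;-1 0.115 0.058 -0.2 0;-1 0.122 0.062 -0.2 0;-1 0.122 0.062 -0.2 0;-1 0.122 0.062 -0.2 0;-1 0.122 0.062 -0.2 0",
)

```text
clock: 33.07
eef_pos: [607.5, -144.0, 373.1]
tcp_rot: [-3.141, 0.0, 1.57]
contact_force: [0.3, 0.1, -1.8]
opening: 0.495
```

Run:
```python
from h import *
show(); s,p,ya=st(); zt=p[2]
ov("j1.png",(220,130,410,330),4,[(0,0,161,22.5),(0,0,161,10.5),(0,0,zt-160,5)])
```

```text
t 33.07 [ 607.5 -144.   373.1] yaw 1.570 F [ 0.3  0.1 -1.8] open 0.495 q6 -0.23
```

View pics/j1.png

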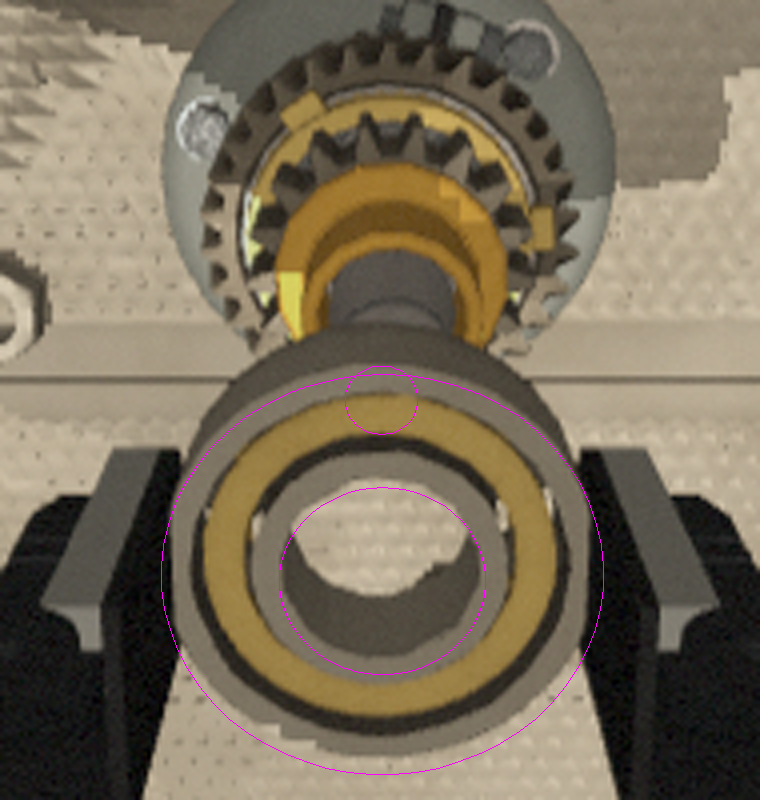

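Emit:
apply_moves(
  motion="-1 0.0004 0.0017 0 0;-1 0.0004 0.0017 0.01 0;-1 0.0004 0.0017 0.025 0;-1 0.0004 0.0017 0.037 0;-1 0.0004 0.0017 0.043 0;-1 0.0004 0.0017 0.045 0;-1 0.0004 0.0017 0.045 0;-1 0.0004 0.0017 0.045 0",
)

```text
clock: 33.78
eef_pos: [610.0, -142.8, 328.4]
tcp_rot: [3.141, 0.0, 1.571]
contact_force: [0.9, 0.5, -1.3]
opening: 0.499
```

Run:
```python
from h import *
show(); s,p,ya=st(); zt=p[2]
ov("j2.png",(220,130,410,330),4,[(0,0,164,10.5),(0,0,zt-160,5)])
```

```text
t 33.78 [ 610.  -142.8  328.4] yaw 1.571 F [ 0.9  0.5 -1.3] open 0.499 q6 -0.23
```

View pics/j2.png

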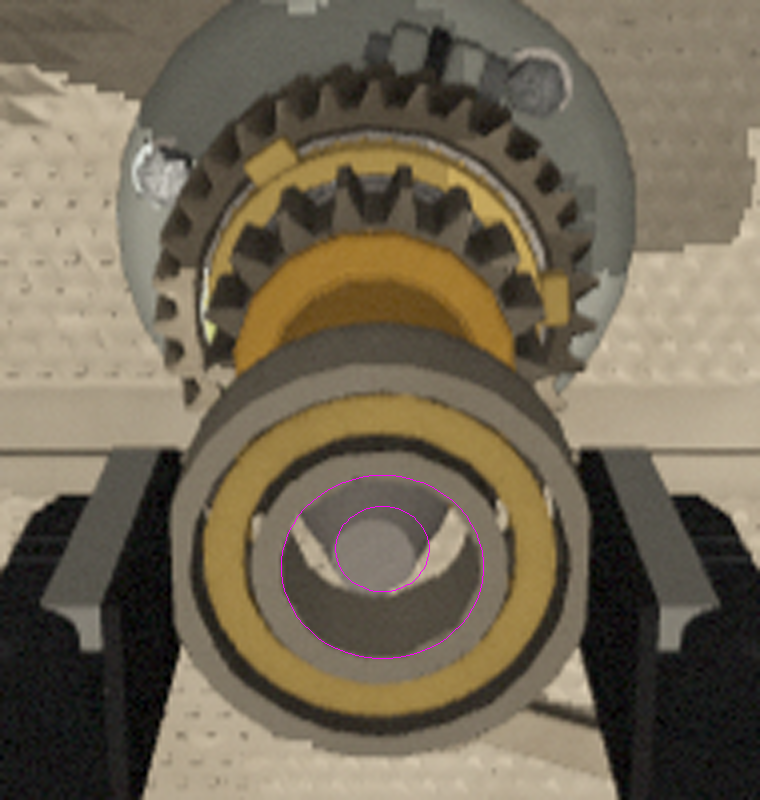

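Tip within the bore, 0.7 mm to the left. Correcting and lowering slowly.

Emit:
apply_moves(
  motion="-1 -0.0003 -0.0007 0 0;-1 -0.0003 -0.0007 0.002 0;-1 -0.0003 -0.0007 0.004 0;-1 -0.0003 -0.0007 0.006 0;-1 -0.0003 -0.0007 0.008 0;-1 -0.0003 -0.0007 0.01 0;-1 -0.0003 -0.0007 0.012 0;-1 -0.0003 -0.0007 0.012 0",
)

```text
clock: 34.5
eef_pos: [609.1, -143.2, 315.8]
tcp_rot: [-3.142, 0.0, 1.571]
contact_force: [0.1, -2.9, -2.7]
opening: 0.494
```

Run:
```python
from h import *
show(); s,p,ya=st(); zt=p[2]
ov("j3.png",(220,130,410,330),4,[(0,0,164,10.5),(0,0,zt-160,5)])
```

```text
t 34.50 [ 609.1 -143.2  315.8] yaw 1.571 F [ 0.1 -2.9 -2.7] open 0.494 q6 -0.23
```

View pics/j3.png

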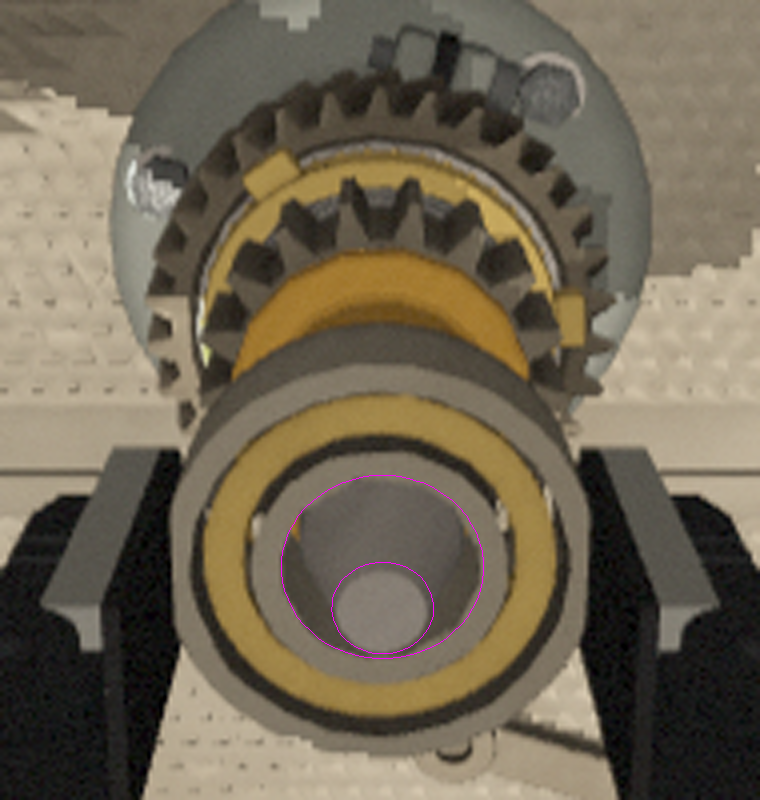

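Aligned, with the bearing on its seat. A slight 3 N push in −y suggests shifting 0.6 mm that way. Continuing down.

Emit:
apply_moves(
  motion="-1 -0.0006 0 0.001 0;-1 -0.0006 0 0.003 0;-1 -0.0006 0 0.005 0;-1 -0.0006 0 0.007 0;-1 -0.0006 0 0.009 0;-1 -0.0006 0 0.011 0;-1 -0.0006 0 0.011 0",
)

```text
clock: 35.13
eef_pos: [609.0, -143.5, 304.7]
tcp_rot: [-3.141, -0.0, 1.571]
contact_force: [0.0, 0.3, -1.5]
opening: 0.5
```

Emit:
apply_moves(
  motion="-1 0 0 0.001 0;-1 0 0 0.0015 0;-1 0 0 0.0015 0",
)

```text
clock: 35.38
eef_pos: [609.0, -143.5, 303.6]
tcp_rot: [-3.141, -0.0, 1.571]
contact_force: [0.8, -0.4, -2.4]
opening: 0.496
```

Emit:
apply_moves(
  motion="-1 0 0 0.001 0;-1 0 0 0.002 0;-1 0 0 0.002 0",
)

```text
clock: 35.63
eef_pos: [609.2, -143.6, 302.2]
tcp_rot: [3.141, 0.0, 1.571]
contact_force: [-1.3, 0.9, 1.3]
opening: 0.496
```

Emit:
apply_moves(
  motion="-1 0 0 0.0005 0;-1 0 0 0.001 0;-1 0 0 0.001 0",
)

```text
clock: 35.88
eef_pos: [609.3, -143.6, 302.0]
tcp_rot: [3.141, 0.0, 1.571]
contact_force: [-4.7, 0.8, 10.5]
opening: 0.499
```

Seated at TCP 302.0 (302.1 predicted). Releasing, rising clear and checking.

Emit:
apply_moves(
  motion="-1 0 0 -0.001 0;0.6 0 0 -0.001 0;0.6 0 0 -0.001 0;0.6 0 0 -0.001 0;0.6 0 0 -0.001 0;0.6 0 0 -0.001 0;0.6 0 0 -0.02 0;0.6 0 0 -0.05 0;0.6 0 0 -0.085 0;0.6 -0.03 0 -0.09 0;0.6 -0.06 0 -0.09 0;0.6 -0.06 0 -0.09 0;0.6 -0.06 0 -0.09 0",
)

```text
clock: 36.97
eef_pos: [608.9, -204.7, 390.6]
tcp_rot: [3.142, -0.0, 1.569]
contact_force: [-0.7, 0.9, -0.1]
opening: 0.797
```

Run:
```python
from h import *
show(); f=pic("wrist","k1.png"); pic("scene","k1s.png",(230,70,390,190),5); pic("top","k1t.png")
ringfit(f,610,-144,141,"k1r.png",(22.5,10.5),35)
```

```text
t 36.97 [ 608.9 -204.7  390.6] yaw 1.569 F [-0.7  0.9 -0.1] open 0.797 q6 -0.32
```

View pics/k1.png

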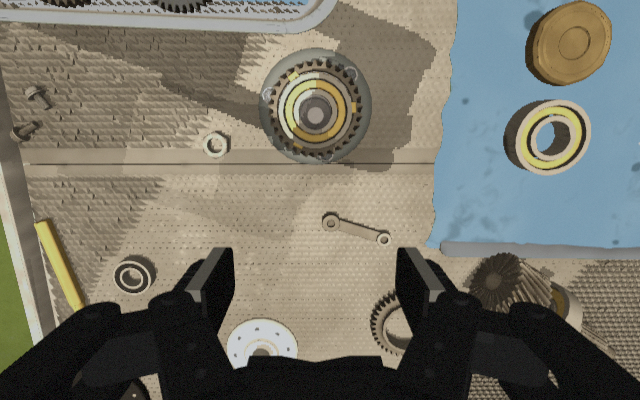

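View pics/k1s.png

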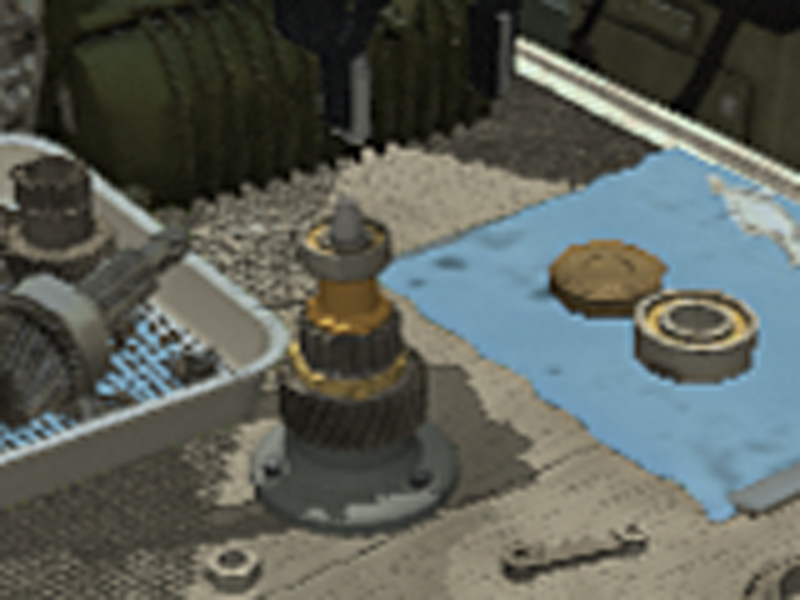

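View pics/k1r.png

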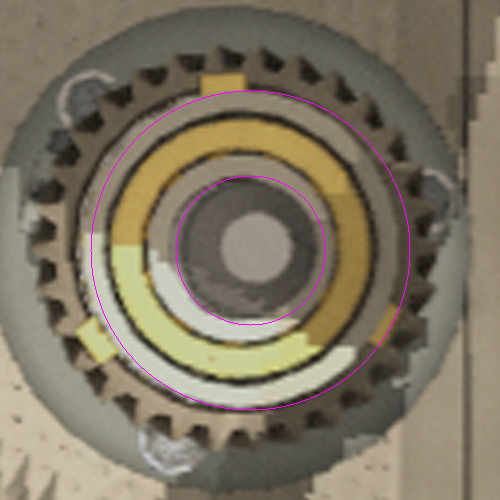

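View pics/k1t.png

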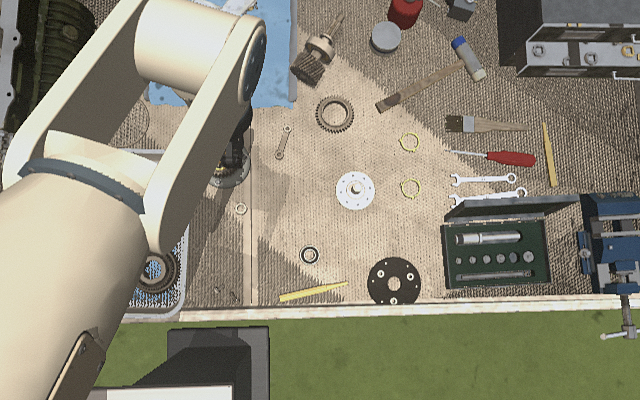

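All four parts are stacked level and in order. The drip stand is upright, and the sealed bearing, nut, link and the other rings lie where they were. Handing in.

Run:
```python
from h import *
print(r.sign_off()); show()
```

```text
the job is handed in; nothing more can be done
None
the job is handed in; nothing more can be done
```

The shaft is built up in the order asked: 57 mm synchro ring, dog gear, sleeve flange down, open bearing. Each part was let go before the next, and I handed in at about 37 s.

**Seating:**

| Part | TCP height at contact (mm) | Predicted for home (mm) |
|---|---|---|
| Dog gear | 263.8 | 263.6 |
| Sleeve | 277.8 | 277.9 |
| Bearing | 302.0 | 302.1 |

- **Ring:** it could not be lowered all the way in the jaws, because the palm meets the shaft tip first. I released it about 22 mm above home and it dropped over the cone. Afterwards it measured 57.0 mm outside, flat and concentric with the cone.
- **Last look:** the stack was level, the drip stand upright, and the sealed bearing, nut, link and look-alike rings where they had been.

**What did not go cleanly:**
- My first attempt to re-grip the ring slipped over it and pushed it about 14 mm across the bench before I picked it up properly.
- While gripping the ring, the fingertips pressed on the bench with about 43 N at the wrist. That is above the 40 N figure, though that figure is given for the arm and the gripper's body, not the fingertips.

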